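Clip returned machine keys into their length rows

ROBOT

A 7-joint arm with a two-finger parallel gripper is mounted at the origin on the work surface. World frame = base frame: x ahead of the robot, y to its left, z up, the work surface at z = 0. Lengths are in m, angles in rad, forces in N, time in s.
With the tool pointing down it reaches from about 0.4 to 0.85 m from the base axis. Payload 4.5 kg.
Tool frame: the origin (TCP) lies at the very end of the fingers, on their centre line; the grasp point (between the pads) lies 19 mm behind it; z points along the fingers, y is the line along which they close (so a half turn about z gives the same grasp; the last joint's range is limited). The gripper opens to 88 mm and grips with 3 to 60 N. Pads are 18 mm wide; open, the fingers measure 123 mm over their backs; the gripper's body (75 mm by 187 mm) begins 45 mm behind the grasp point.
Start: joints at [-1.257, 0.689, -0.195, 1.565, 0.157, 0.902, -0.215], TCP at [0.173, 0.601, 0.239] pointing down, gripper open.
Joint ranges: [-3.01, 3.01], [-0.46, 2.08], [-1.47, 1.51], [0.13, 2.56], [-1, 4.14], [0.04, 2.09], [-2.66, 2.66]. Speed limits (rad/s): [2.57, 2.57, 3.14, 3.14, 3.14, 3.14, 3.14].

INTERFACE

Orientations are given as a unit quaternion [x, y, z, w].
In Python, from plant import r gives the robot as it stands. The module is installed in compiled form; this text tells all that it offers.
- The arm moves only by the shell command python3 -m pendant 'ROWS' [FORCE]. ROWS is JSON, one flat list of numbers, 7 for each row, row after row: the opening, from 0 (shut) to 1 (fully open), then the shift along the tool's x, y, z scaled (see below), then the turn, a rotation vector about the tool's x, y, z scaled (see below). A call has 1 to 12 rows; each row is the pose to reach, as a shift and turn from the pose commanded when the call began, along the tool's axes at that moment; what a row does not reach only later rows make up. The controller multiplies each number of a shift by 0.15 m and each number of a turn by pi/2 rad. A row lasts 1/10 s, in which the tool goes at most 50 mm and 8.59 degrees, less where a joint would pass 70% of its speed; a pose out of reach is approached as far as the arm can. A call with a number of a shift or a turn outside -1 to 1 is refused whole. A call with a gripper value outside its range is refused whole. The fingers move at their own pace and stop on an object; FORCE is the grip in N (left out, the last holds). Time passes only in rows, so rows that repeat a pose let the fingers close. It gives the time, the measured TCP pose, the force, the opening and the grip force at its end, in the units of the state.
- r.get_state(): the state, without advancing time (a new reading comes with each control period).
- r.snapshot(name): name is "scene" or "top"; returns a dict with "img" (384x512x3 uint8, red, green, blue), "mtx" (3x3 intrinsics, pixels), "k1" (the pictures are not rectified: a ray, as slopes to the right and down, at radius r is drawn at 1 + k1 r^2 times it, then the intrinsics apply), "cam_to_world" (4x4, takes a point from camera to world coordinates). Camera axes: x right, y up, looking along -z (the intrinsics and any distortion apply to the point x, -y, -z); pixel columns grow to the right and rows downward; lengths in m; the calibration is good to about 2 mm. A picture is of the moment at which its call begins. There is no depth.
- r.finish_job(): hands the job in; it is judged then, once.
The state is a dict: "clock": time; "q": joint angles; "qd": joint speeds; "joint_torque": joint torques, N m; "tool_pos": TCP position; "eef_rot": TCP orientation; "contact_force": force on the tool from outside, world axes, zero at the start; "moment": the same for the moment, N m; "opening": opening from 0.0 (shut) to 1.0 (fully open); "finger_force": force on a finger pad.
Only numpy, scipy, OpenCV 4.12 (cv2) and the standard library are available. Lean on these libraries where they do the work, as an engineer would, in place of code of your own. Each camera call takes 0.05 s, during which the arm holds its last target. There are 200 camera calls.

TASK

Three steel machine keys of different lengths lie loose on the shop counter: sort them into the three rows of the sample board, each into the empty place beside the clipped key of its own length, lying flat on the row's floor, straight, and held lengthwise between the sprung jaw and the fixed stop. Tuck one end under the jaw's lip and push the jaw back just far enough, without driving it onto its hard stop, lower the other end inside the stop and let the jaw close on the key. Leave the other things on the counter where they are.

Things in the scene. Friction and masses are not known exactly. Their poses are not given: they have to be found in the camera images.
- key70: loose square-ended steel machine key: a bar 70 mm long (its x axis) with a 16 x 16 mm section, about 141 g (may vary by 30%), two dark screw holes in its top face. Origin: the bar's centre. Lies flat on the counter (centre 8 mm up). Either end may go to the jaw.
- row70_place (a point): empty place of the 70 mm row (grey metal rail on the board): where a clipped 70 mm key's centre belongs, 8 mm above the row's flat floor, which is 16 mm above the counter. Axes: z up, x along the key from the sprung jaw (-x, robot side) to the fixed stop (+x). Sides open: clear to -y for 35 mm from the centre line; a clipped key to +y.
- row70_stop (a point): 70 mm row's fixed stop: middle of the top edge of its inner face, at x = +35 mm from the place. The stop is 12 mm high above the floor, 26 mm wide, 10 mm thick.
- jaw70_face (a point): sprung jaw of the 70 mm row: foot of its flat face, at floor level, moves with the jaw; at place x = -27 mm when shut (gap 8 mm shorter than the key). 24 mm wide, 26 mm high. A lip overhangs the face by 5 mm, underside 20 mm above the floor: a key cannot drop in level, its end enters tilted down 10 to 20 degrees, pushes the jaw back, then the other end comes down.
- row70_sample (a point): centre of the fixed 70 mm key already clipped beside the empty place (46 mm to its +y side), same section, with a like jaw (26 mm high). It does not move. Housings 24 mm high stand behind both jaws, ending at x = -71 mm.
- jaw70 (a joint): travel of the sprung jaw of the 70 mm row's empty place, m: 0 shut, grows as it is pushed back (towards row -x); hard stop at 0.021. Spring: about 4 N at 0, 8 N at 0.008 (where it rests on a 70 mm key), 15 N at 0.021. Springs shut by itself.
- key84: loose square-ended steel machine key: a bar 84 mm long (its x axis) with a 16 x 16 mm section, about 169 g (may vary by 30%), two dark screw holes in its top face. Origin: the bar's centre. Lies flat on the counter (centre 8 mm up). Either end may go to the jaw.
- row84_place (a point): empty place of the 84 mm row (grey metal rail on the board): where a clipped 84 mm key's centre belongs, 8 mm above the row's flat floor, which is 16 mm above the counter. Axes: z up, x along the key from the sprung jaw (-x, robot side) to the fixed stop (+x). Sides open: clear to -y for 35 mm from the centre line; a clipped key to +y.
- row84_stop (a point): 84 mm row's fixed stop: middle of the top edge of its inner face, at x = +42 mm from the place. The stop is 12 mm high above the floor, 26 mm wide, 10 mm thick.
- jaw84_face (a point): sprung jaw of the 84 mm row: foot of its flat face, at floor level, moves with the jaw; at place x = -34 mm when shut (gap 8 mm shorter than the key). 24 mm wide, 26 mm high. A lip overhangs the face by 5 mm, underside 20 mm above the floor: a key cannot drop in level, its end enters tilted down 10 to 20 degrees, pushes the jaw back, then the other end comes down.
- row84_sample (a point): centre of the fixed 84 mm key already clipped beside the empty place (46 mm to its +y side), same section, with a like jaw (26 mm high). It does not move. Housings 24 mm high stand behind both jaws, ending at x = -78 mm.
- jaw84 (a joint): travel of the sprung jaw of the 84 mm row's empty place, m: 0 shut, grows as it is pushed back (towards row -x); hard stop at 0.021. Spring: about 4 N at 0, 8 N at 0.008 (where it rests on a 84 mm key), 15 N at 0.021. Springs shut by itself.
- key98: loose square-ended steel machine key: a bar 98 mm long (its x axis) with a 16 x 16 mm section, about 197 g (may vary by 30%), two dark screw holes in its top face. Origin: the bar's centre. Lies flat on the counter (centre 8 mm up). Either end may go to the jaw.
- row98_place (a point): empty place of the 98 mm row (grey metal rail on the board): where a clipped 98 mm key's centre belongs, 8 mm above the row's flat floor, which is 16 mm above the counter. Axes: z up, x along the key from the sprung jaw (-x, robot side) to the fixed stop (+x). Sides open: clear to -y for 35 mm from the centre line; a clipped key to +y.
- row98_stop (a point): 98 mm row's fixed stop: middle of the top edge of its inner face, at x = +49 mm from the place. The stop is 12 mm high above the floor, 26 mm wide, 10 mm thick.
- jaw98_face (a point): sprung jaw of the 98 mm row: foot of its flat face, at floor level, moves with the jaw; at place x = -41 mm when shut (gap 8 mm shorter than the key). 24 mm wide, 26 mm high. A lip overhangs the face by 5 mm, underside 20 mm above the floor: a key cannot drop in level, its end enters tilted down 10 to 20 degrees, pushes the jaw back, then the other end comes down.
- row98_sample (a point): centre of the fixed 98 mm key already clipped beside the empty place (46 mm to its +y side), same section, with a like jaw (26 mm high). It does not move. Housings 24 mm high stand behind both jaws, ending at x = -85 mm.
- jaw98 (a joint): travel of the sprung jaw of the 98 mm row's empty place, m: 0 shut, grows as it is pushed back (towards row -x); hard stop at 0.021. Spring: about 4 N at 0, 8 N at 0.008 (where it rests on a 98 mm key), 15 N at 0.021. Springs shut by itself.
- nut: bystander: dark hex nut, 30 mm across flats, 16 mm high. Origin: centre of its underside.
- bolt: bystander: dark hex bolt standing on its head, 60 mm high, head 24 mm across. Origin: centre of its underside.
- washer: bystander: flat steel washer, 40 mm outside, 4 mm thick. Origin: centre of its underside.
- tape: bystander: roll of pale tape, 100 mm outside, 25 mm high. Origin: centre of its underside.
- wrench: bystander: steel wrench lying flat. Origin near its middle.
- jar: bystander: closed grey jar, 64 mm wide, 85 mm high. Origin: centre of its underside.
Not all that is in view belongs to the job. Leave any yellow look-alike of the key98 alone.

How it is judged:
By the outcome, as a careful person would: the job done as asked, in the order asked, and still so for the second after the job is handed in, with the robot touching nothing.
It also fails if it takes over 72 s, if anything falls off the work surface, if the arm or the gripper's body presses on something with over 40 N, if the wrist force passes 120 N, or if a joint passes its speed limit or range.

## Working session

There is one attempt and no reset: what is moved stays moved. The work goes in short steps, Python scripts to look and compute and a shell command to move; the robot and the scene stay as the last step left them, time stands still between calls to the robot, and variables do not carry over. Pictures are saved under pics/ and viewed, at most 10 in all, crops included, and the job is handed in when it is done.

```bash
mkdir -p pics; python3 - <<'E'
from plant import r
import cv2,pickle
d={}
for n in("top","scene"):
    s=r.snapshot(n); d[n]=s
    cv2.imwrite(f"pics/{n}0.png",cv2.resize(s["img"][:,:,::-1],(768,576),interpolation=cv2.INTER_CUBIC))
    print(n,s["mtx"].tolist(),s["k1"],s["cam_to_world"].round(3).tolist())
pickle.dump(d,open("d0.pkl","wb"))
st=r.get_state();print(st)
E
```

```text
top [[391.3942502138746, 0.0, 255.82577860759244], [0.0, 391.3942502138746, 188.7151010395246], [0.0, 0.0, 1.0]] -0.13066625980654648 [[0.027, 0.996, -0.08, 0.503], [-1.0, 0.027, -0.007, -0.057], [-0.004, 0.08, 0.997, 1.063], [0.0, 0.0, 0.0, 1.0]]
scene [[390.002318546406, 0.0, 254.5291996847444], [0.0, 390.002318546406, 194.00616169308478], [0.0, 0.0, 1.0]] -0.03987688459415499 [[0.799, -0.469, 0.375, 1.06], [0.601, 0.624, -0.499, -0.68], [0.0, 0.625, 0.781, 1.042], [0.0, 0.0, 0.0, 1.0]]
{'clock': 0.1, 'q': array([-1.25721137,  0.68989013, -0.19451155,  1.56622967,  0.15733665,
        0.9024887 , -0.21509004]), 'qd': array([ 0.00041217, -0.00303427, -0.00028893, -0.00348592,  0.00012294,
        0.00130137,  0.00104023]), 'joint_torque': array([-3.77470235e-03, -5.28496063e+01, -1.27154700e+00, -1.53838205e+01,
       -5.25198563e-02,  2.01259187e-03,  6.25368625e-05]), 'tool_pos': array([0.17249366, 0.60014527, 0.23799901]), 'eef_rot': array([ 1.39386522e-01,  9.90237719e-01, -8.10192543e-04, -3.76627882e-05]), 'contact_force': array([-0.22871175, -0.18443826,  0.27725361]), 'moment': array([-0.01452679,  0.05214375, -0.01165288]), 'finger_force': 0.0, 'opening': 1.004969432850736}
```

View pics/top0.png

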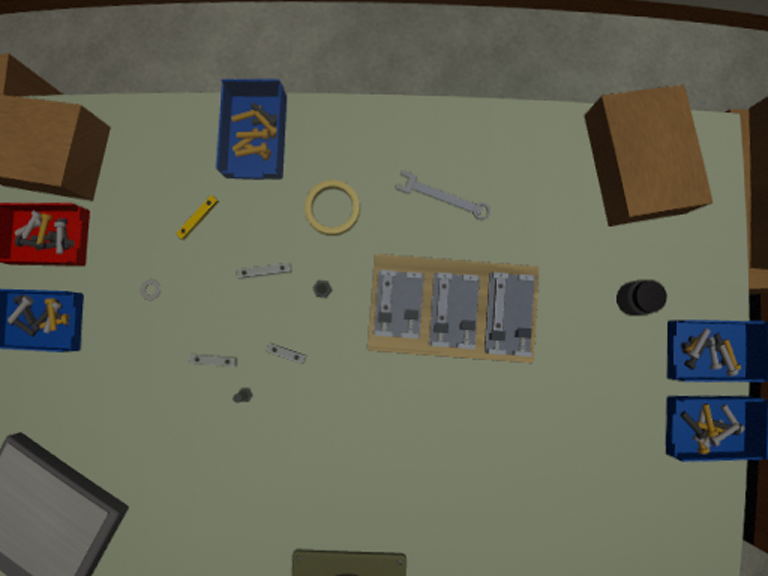

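View pics/scene0.png

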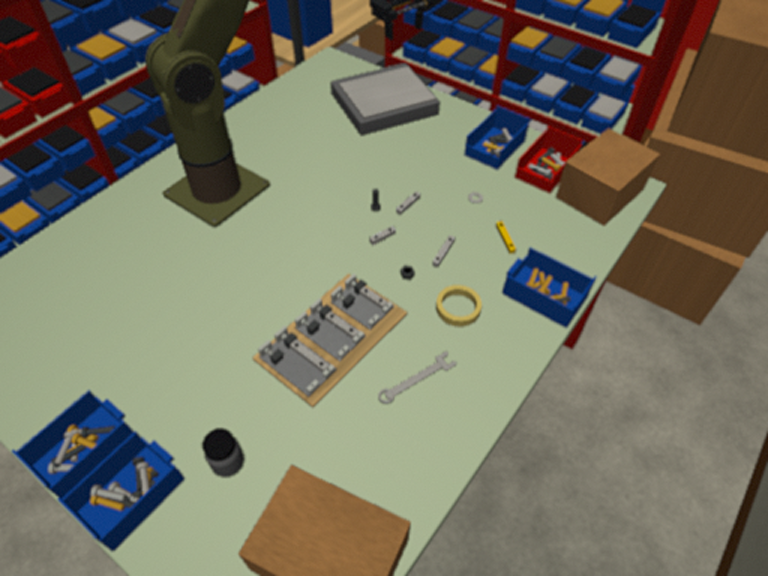

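The top view shows the loose keys near (264,270), (214,360) and (286,353), with the yellow look-alike at (198,217). The board is around (455,305), with the 70, 84 and 98 rows from left to right. Next I take close crops.

```bash
cat > h.py <<'E'
import numpy as np,cv2
def ray(s,px):
    K=s["mtx"];p=cv2.undistortPoints(np.array(px,float).reshape(-1,1,2),K,np.array([s["k1"],0,0,0.]))[:,0]
    R=s["cam_to_world"];d=np.c_[p[:,0],-p[:,1],-np.ones(len(p))]@R[:3,:3].T
    return R[:3,3],d
def w(s,px,z):
    o,d=ray(s,px);return o+d*((z-o[2])/d[:,2])[:,None]
def proj(s,P):
    R=s["cam_to_world"];c=(np.atleast_2d(P)-R[:3,3])@R[:3,:3]
    q=np.c_[c[:,0],-c[:,1],-c[:,2]]
    return cv2.projectPoints(q,np.zeros(3),np.zeros(3),s["mtx"],np.array([s["k1"],0,0,0.]))[0][:,0]
E
python3 - <<'E'
import pickle,cv2,numpy as np
from h import *
d=pickle.load(open("d0.pkl","rb"));s=d["top"];im=s["img"]
g=cv2.cvtColor(im,cv2.COLOR_RGB2HSV).astype(int)
c=im[162:250,238:366,::-1]
cv2.imwrite("pics/board.png",cv2.resize(c,None,fx=6.25,fy=6.25,interpolation=cv2.INTER_CUBIC))
m=((g[:,:,1]<45)).astype(np.uint8)
m[:, :100]=0
n,l,st,ce=cv2.connectedComponentsWithStats(m[150:260,100:240],8) if 0 else cv2.connectedComponentsWithStats(m)
for i in range(1,n):
    if 40<st[i,4]<3000 and 150<ce[i,1]<270 and ce[i,0]<240:
        y,x=np.where(l==i);r=cv2.minAreaRect(np.c_[x,y].astype(np.float32))
        b=cv2.boxPoints(r);P=w(s,b,0.016);q=w(s,np.c_[x,y],.016)[:,:2];mu=q.mean(0)
        vec=np.linalg.svd(q-mu,full_matrices=False)[2][0]
        pr=(q-mu)@vec; 
        print(st[i],ce[i].round(1),mu.round(4),"len",round(np.ptp(pr),4),"mid",(mu+vec*(pr.max()+pr.min())/2).round(4),"ang",np.degrees(np.arctan2(vec[1],vec[0])).round(1))
E
```

```text
[100 150   6  20  56] [102.2 159.1] [0.6577 0.3771] len 0.0522 mid [0.6559 0.3769] ang -171.6
[100 181  10  22 104] [102.9 191.8] [0.567  0.3694] len 0.0579 mid [0.5682 0.3695] ang -177.1
```

View pics/board.png

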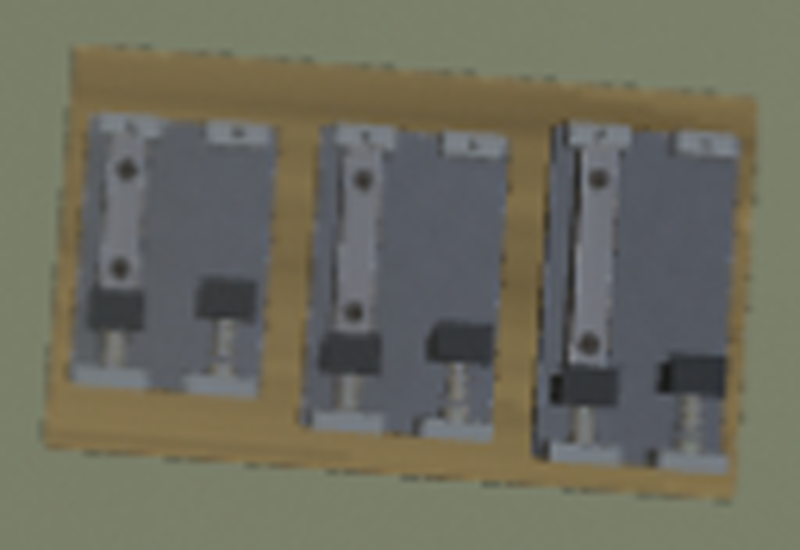

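The crop shows the rows with their samples on the left and empty places on the right. The empty stops are at zoomed (239,135), (473,145) and (707,145), and the dark jaws at (227,300), (462,343) and (697,375). I need the scene view and the keys in close-up too.

```bash
python3 - <<'E'
import pickle,cv2,numpy as np
from h import *
d=pickle.load(open("d0.pkl","rb"));s=d["top"]
c=d["scene"]["img"][182:272,165:275,::-1]
cv2.imwrite("pics/bs.png",cv2.resize(c,None,fx=6.5,fy=6.5,interpolation=cv2.INTER_CUBIC))
im=s["img"]
print(im[200,220],im[180,176],im[240,143],im[235,190],im[182:188,176])
bg=cv2.medianBlur(im,51).astype(int)
m=(np.abs(im.astype(int)-bg).sum(2)>25).astype(np.uint8)
n,l,st,ce=cv2.connectedComponentsWithStats(m)
for i in range(1,n):
    if 40<st[i,4]<900 and 100<ce[i,1]<290 and 80<ce[i,0]<250:
        y,x=np.where(l==i);q=w(s,np.c_[x,y],.012)[:,:2];mu=q.mean(0)
        vec=np.linalg.svd(q-mu,full_matrices=False)[2][0]
        pr=(q-mu)@vec;pq=(q-mu)@np.array([-vec[1],vec[0]])
        print(st[i],ce[i].round(1),mu.round(4),"len",np.ptp(pr).round(4),np.ptp(pq).round(4),"mid",(mu+vec*(pr.max()+pr.min())/2).round(4),"ang",np.degrees(np.arctan2(vec[1],vec[0])).round(1))
c=im[165:255,120:245,::-1]
cv2.imwrite("pics/keys.png",cv2.resize(c,None,fx=6.4,fy=6.4,interpolation=cv2.INTER_CUBIC))
E
```

```text
[121 126 104] [114 117 111] [112 114 108] [111 115 111] [[119 122 118]
 [ 97  99  90]
 [113 119  98]
 [120 125 103]
 [120 125 104]
 [119 125 103]]
[203 120  38  38 610] [221.2 138.3] [0.723  0.0486] len 0.1047 0.1019 mid [0.723  0.0487] ang -156.5
[117 130  30  31 297] [131.2 144.5] [0.7006 0.2981] len 0.1001 0.024 mid [0.7003 0.2984] ang 139.9
[159 175  36  11 107] [178.3 181.2] [0.602  0.1615] len 0.0985 0.0207 mid [0.6011 0.166 ] ang -79.3
[208 186  14  13 138] [214.5 192.2] [0.5747 0.0615] len 0.0351 0.034 mid [0.5746 0.0613] ang -116.8
[178 228  27  15 143] [191.2 234.6] [0.4589 0.1204] len 0.0728 0.0202 mid [0.4594 0.1219] ang 71.8
[129 236  13   7  46] [133.4 238.2] [0.4438 0.2785] len 0.0351 0.0191 mid [0.4454 0.2746] ang -67.6
[145 237  14   8  60] [152.1 240. ] [0.4406 0.2265] len 0.0374 0.0213 mid [0.4408 0.2284] ang -95.7
[155 258  14  11 113] [161.7 263.2] [0.3794 0.198 ] len 0.0381 0.0275 mid [0.3786 0.1996] ang -65.2
```

View pics/bs.png

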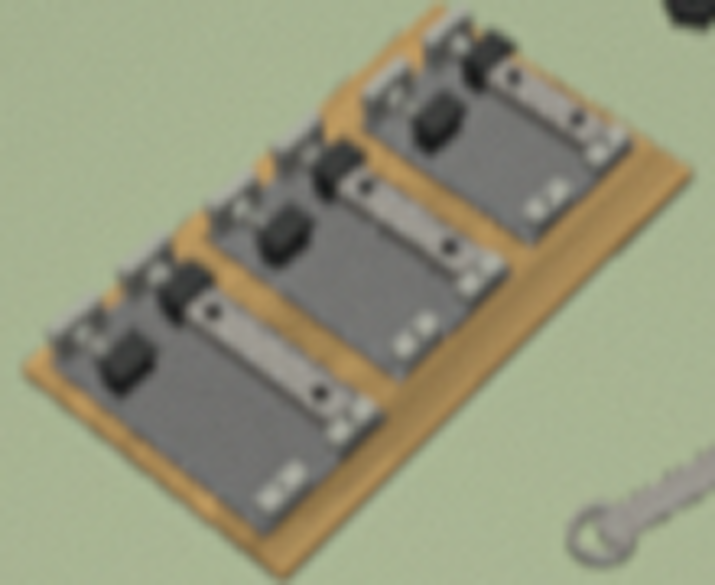

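View pics/keys.png

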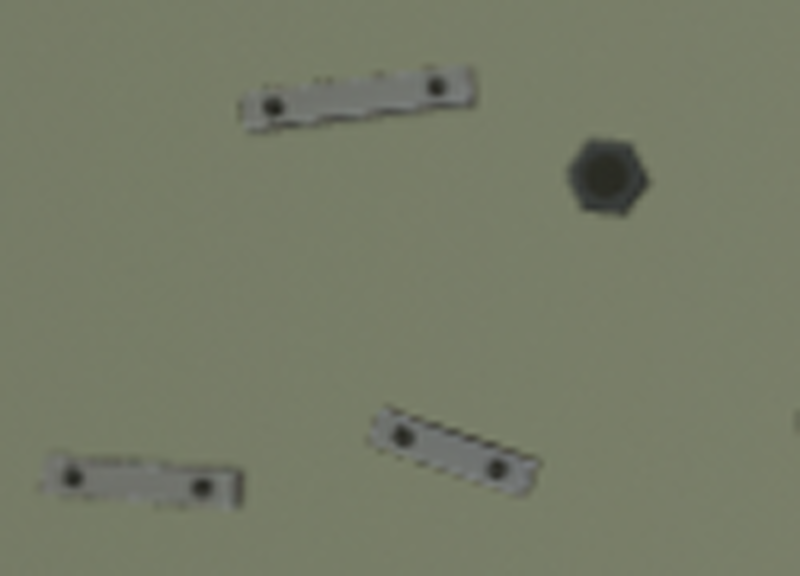

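The scene view shows the sample holes for 70 at (515,77)/(578,118), 84 at (365,187)/(450,246) and 98 at (213,311)/(320,393). The keys crop shows the holes of key98 at (274,107)/(437,87), key84 at (73,477)/(203,488) and key70 at (403,437)/(497,469). I'll refine these and triangulate.

```bash
python3 - <<'E'
import pickle,cv2,numpy as np
from h import *
d=pickle.load(open("d0.pkl","rb"))
def ref(s,p):
    g=s["img"].sum(2).astype(float);p=np.array(p)
    for _ in range(4):
        x0,y0=np.round(p).astype(int);yy,xx=np.mgrid[y0-2:y0+3,x0-2:x0+3]
        v=g[y0-2:y0+3,x0-2:x0+3];wt=np.clip(np.percentile(v,60)-v,0,None)*np.exp(-((xx-p[0])**2+(yy-p[1])**2)/4)
        p=np.array([(xx*wt).sum(),(yy*wt).sum()])/wt.sum()
    return p
def u(s,pts,z,off): return [ref(s,((np.array(p)+.5)/z-.5+off)) for p in pts]
T,S=d["top"],d["scene"]
H={70:[(403,437),(497,469)],84:[(73,477),(203,488)],98:[(274,107),(437,87)]}
B={70:[(120,268),(127,170)],84:[(353,313),(363,180)],98:[(589,345),(598,179)]}
Sc={70:[(515,77),(578,118)],84:[(365,187),(450,246)],98:[(213,311),(320,393)]}
def rep(n,P):
    v=P[1]-P[0];print(n,"c",P.mean(0).round(4),"sep",np.linalg.norm(v).round(4),"ang",np.degrees(np.arctan2(v[1],v[0])).round(2))
def tri(a,b):
    (o,da),(p,db)=a,b;out=[]
    for x,y in zip(da,db):
        t=np.linalg.lstsq(np.c_[x,-y],p-o,rcond=None)[0];A=o+t[0]*x;C=p+t[1]*y;out.append((A+C)/2);print("   gap",np.round((A-C)*1e3,1))
    return np.array(out)
for k in H:
    a=u(T,H[k],6.4,[120,165]);P=w(T,a,.016);rep(f"key{k} top",P)
    b=[ref(S,x) for x in proj(S,P)];rep(f"key{k} scene",w(S,b,.016));rep("   tri",tri(ray(T,a),ray(S,b)))
for k in B:
    a=u(T,B[k],6.25,[238,162]);rep(f"sam{k} top",w(T,a,.032))
    b=u(S,Sc[k],6.5,[165,182]);rep(f"sam{k} scene",w(S,b,.032));rep("   tri",tri(ray(T,a),ray(S,b)))
E
```

```text
key70 top c [0.4571 0.1233 0.016 ] sep 0.042 ang -107.08
key70 scene c [0.4655 0.1181 0.016 ] sep 0.0428 ang -104.19
   gap [-2.  -1.7 -0.3]
   gap [-2.3 -2.  -0.2]
   tri c [0.4577 0.1262 0.0042] sep 0.042 ang -107.26
key84 top c [0.44  0.256 0.016] sep 0.056 ang -92.21
key84 scene c [0.4484 0.2523 0.016 ] sep 0.055 ang -93.53
   gap [-2.8 -2.5 -0.6]
   gap [-2.7 -2.4 -0.5]
   tri c [0.4408 0.2605 0.0053] sep 0.0574 ang -92.1
key98 top c [0.6054 0.1697 0.016 ] sep 0.0701 ang -81.39
key98 scene c [0.6089 0.1689 0.016 ] sep 0.0701 ang -81.4
   gap [-1.5 -1.3 -0.5]
   gap [-1.5 -1.3 -0.4]
   tri c [0.6065 0.1713 0.012 ] sep 0.0704 ang -81.39
sam70 top c [ 0.5648 -0.0542  0.032 ] sep 0.0419 ang -2.54
sam70 scene c [ 0.5645 -0.0558  0.032 ] sep 0.0429 ang -3.93
   gap [1.  0.9 0. ]
   gap [1.  0.9 0.1]
   tri c [ 0.5644 -0.0546  0.0308] sep 0.0421 ang -2.54
sam84 top c [ 0.556  -0.1538  0.032 ] sep 0.0559 ang -2.92
sam84 scene c [ 0.5558 -0.1538  0.032 ] sep 0.056 ang -3.66
   gap [-0. -0.  0.]
   gap [ 0.3  0.3 -0. ]
   tri c [ 0.5559 -0.1538  0.0322] sep 0.0558 ang -3.15
sam98 top c [ 0.552  -0.2538  0.032 ] sep 0.07 ang -2.61
sam98 scene c [ 0.5522 -0.2548  0.032 ] sep 0.071 ang -2.96
   gap [ 0.5  0.5 -0.1]
   gap [ 0.3  0.3 -0. ]
   tri c [ 0.5519 -0.2542  0.0309] sep 0.0703 ang -2.68
```

```bash
python3 - <<'E'
import pickle,cv2,numpy as np
from h import *
S=pickle.load(open("d0.pkl","rb"))["scene"]
x0,y0,z=240,120,8
c=cv2.resize(S["img"][y0:y0+60,x0:x0+98,::-1],None,fx=z,fy=z,interpolation=cv2.INTER_CUBIC)
for L,cx,cy,a in((70,.4571,.1233,-107.1),(84,.44,.256,-92.2),(98,.6054,.1697,-81.4)):
    t=np.radians(a);v=np.array([np.cos(t),np.sin(t),0])
    for p in proj(S,[[cx,cy,.016]+v*(L/2-14)*1e-3,[cx,cy,.016]-v*(L/2-14)*1e-3]):
        q=((p-[x0,y0]+.5)*z-.5).round().astype(int);cv2.drawMarker(c,tuple(int(i) for i in q),(0,0,255),0,10,1)
cv2.imwrite("pics/ks.png",c)
E
```

```text
(no output)
```

View pics/ks.png

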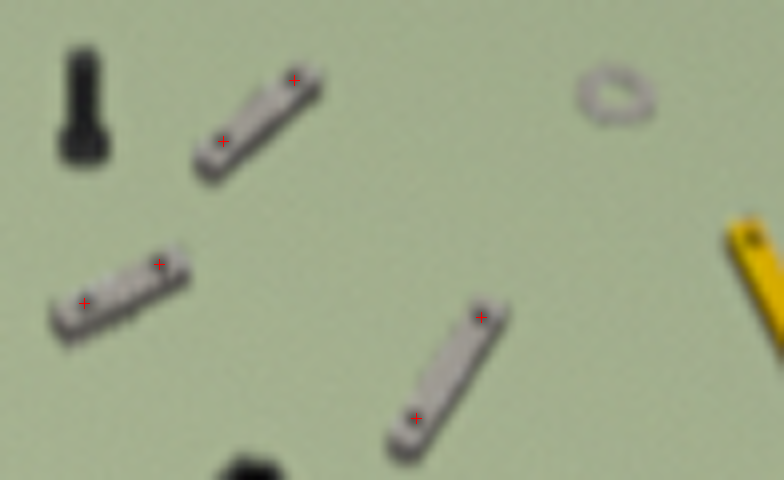

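The marks land on the holes, so the top-camera positions stand; the scene refinement had drifted onto shadows. Next is a helper for the move numbers, and a cross-check of the places against the stops.

```bash
cat >> h.py <<'E'
from scipy.spatial.transform import Rotation as Ro
YAW=-2.8
PL={70:(.5624,-.1007),84:(.5536,-.1997),98:(.5498,-.2999)}
def rot(phi,tilt=0):
    p=np.radians(phi);y=[np.cos(p),np.sin(p),0];z=[0,0,-1]
    return Ro.from_matrix(np.c_[np.cross(y,z),y,z])*Ro.from_euler("y",tilt,degrees=True)
def to(pos,phi,tilt=0,frm=None):
    "shift and turn numbers from the present (or given) pose"
    from plant import r
    if frm is None:
        s=r.get_state();p0,R0=s["tool_pos"],Ro.from_quat(s["eef_rot"])
    else: p0,R0=np.array(frm[0]),rot(*frm[1:])
    return np.round(np.r_[R0.inv().apply(np.array(pos)-p0)/.15,(R0.inv()*rot(phi,tilt)).as_rotvec()/(np.pi/2)],4).tolist()
E
python3 - <<'E'
import pickle
from h import *
T=pickle.load(open("d0.pkl","rb"))["top"]
for k,a in((70,(239,144)),(84,(473,155)),(98,(707,155))):
    q=w(T,[((np.array(a)+.5)/6.25-.5+[238,162])],.028)[0];t=np.radians(YAW)
    print(k,q.round(4),"from place gives",(np.array(PL[k])+k/2000*np.array([np.cos(t),np.sin(t)])).round(4))
print(to((.457,.1233,.10),-17.1))
E
```

```text
70 [ 0.5982 -0.1025  0.028 ] from place gives [ 0.5974 -0.1024]
84 [ 0.5962 -0.2023  0.028 ] from place gives [ 0.5955 -0.2018]
98 [ 0.5989 -0.303   0.028 ] from place gives [ 0.5987 -0.3023]
[-2.7004, -2.5304, 0.9245, -0.0007, 0.0009, 1.0119]
```

```bash
python3 -m pendant '[0.6,-0.9,-0.843,0.308,0,0,0, 0.6,-0.9,-0.843,0.308,0,0,0, 0.6,-0.9,-0.843,0.308,0,0,0, 0.6,-0.9,-0.843,0.308,0,0,0, 0.6,-0.9,-0.843,0.308,0,0,0]' 60
python3 -m pendant '[0.6,-0.9,-0.843,0.308,0,0,0, 0.6,-0.9,-0.843,0.308,0,0,0, 0.6,-0.9,-0.843,0.308,0,0,0, 0.6,-0.9,-0.843,0.308,0,0,0, 0.6,-0.9,-0.843,0.308,0,0,0]'
python3 -m pendant '[0.6,-0.9,-0.843,0.308,0,0,0.99, 0.6,-0.9,-0.843,0.308,0,0,0.99, 0.6,-0.9,-0.843,0.308,0,0,0.99, 0.6,-0.9,-0.843,0.308,0,0,0.99, 0.6,-0.9,-0.843,0.308,0,0,0.99, 0.6,-0.9,-0.843,0.308,0,0,0.99, 0.6,-0.9,-0.843,0.308,0,0,0.99, 0.6,-0.9,-0.843,0.308,0,0,0.99, 0.6,-0.9,-0.843,0.308,0,0,0.99, 0.6,-0.9,-0.843,0.308,0,0,0.99, 0.6,-0.9,-0.843,0.308,0,0,0.99, 0.6,-0.9,-0.843,0.308,0,0,0.99]'
python3 -c "
from h import *
from plant import r
s=r.get_state();print(s['tool_pos'],s['q'],s['clock'],s['contact_force']);print(to((.457,.1233,.0045),-17.1))"
```

```text
clock: 0.6
tool_pos: [0.271, 0.4343, 0.1909]
eef_rot: [0.144, 0.99, -0.005, 0.001]
contact_force: [-0.2, -0.1, 0.6]
opening: 0.604
finger_force: 0.0
clock: 1.1
tool_pos: [0.3644, 0.2768, 0.1451]
eef_rot: [0.144, 0.99, -0.003, -0.0]
contact_force: [-0.6, -0.0, 1.5]
opening: 0.602
finger_force: 0.0
clock: 2.3
tool_pos: [0.4572, 0.1256, 0.1001]
eef_rot: [0.793, 0.609, 0.0, -0.0]
contact_force: [0.5, 1.3, -0.1]
opening: 0.599
finger_force: 0.0
[0.45723963 0.12559987 0.10009945] [-0.41761031  0.75343026  0.08558778  2.13672792 -0.23238219  0.25935221
 -0.39150305] 2.3 [ 0.49098503  1.29592498 -0.12528791]
[-0.0157, 0.0023, 0.6373, 0.0001, -0.0005, 0.0237]
```

```bash
python3 -m pendant '[0.6,-0.016,0.002,0.5,0,0,0.024, 0.6,-0.016,0.002,0.5,0,0,0.024, 0.6,-0.016,0.002,0.637,0,0,0.024, 0.6,-0.016,0.002,0.637,0,0,0.024, 0.6,-0.016,0.002,0.637,0,0,0.024]'
python3 -m pendant '[0,0,0,0,0,0,0, 0,0,0,0,0,0,0, 0,0,0,0,0,0,0, 0,0,0,0,0,0,0, 0,0,0,0,0,0,0, 0,0,0,0,0,0,0, 0,0,0,0,0,0,0]' 60
python3 -m pendant '[0,0,0,-0.6,0,0,0, 0,0,0,-0.6,0,0,0, 0,0,0,-0.6,0,0,0, 0,0,0,-0.6,0,0,0]'
python3 -c "
from h import *
print(to((.60,-.10,.10),-92.8)); print(to((.60,-.10,.10),-92.8,0,((.457,.1233,.1),-17.1)))"
```

```text
clock: 2.8
tool_pos: [0.4564, 0.1225, 0.0036]
eef_rot: [0.804, 0.594, -0.0, -0.001]
contact_force: [0.3, 1.0, 0.8]
opening: 0.599
finger_force: 0.0
clock: 3.5
tool_pos: [0.4569, 0.122, 0.0047]
eef_rot: [0.805, 0.593, 0.0, 0.0]
contact_force: [0.3, 1.2, 1.2]
opening: 0.171
finger_force: 60.0
clock: 3.9
tool_pos: [0.457, 0.1222, 0.0951]
eef_rot: [0.805, 0.593, 0.001, 0.0]
contact_force: [0.8, 0.5, -0.6]
opening: 0.176
finger_force: 60.0
[-1.1322, 1.35, -0.0321, 0.0003, -0.001, 0.8395]
[-1.1425, 1.3489, 0.0, 0.0, 0.0, 0.8411]
```

```bash
cat >> h.py <<'E'
def tcp(row,xs,h,tilt,ox,up):
    "TCP for the key of row: stop-end bottom corner at place x=xs mm, jaw-end bottom corner h mm over the floor; ox, up: key centre from TCP, mm"
    t=np.radians(tilt);L=row
    u=np.array([np.cos(t),np.sin(t)]);n=np.array([-np.sin(t),np.cos(t)])
    c=np.array([xs,0])-L/2*u+8*n; c[1]=h+(L/2*u+8*n)[1]
    c=c-ox*u-up*n; y=np.radians(YAW)
    return [*(np.array(PL[row])+c[0]*1e-3*np.array([np.cos(y),np.sin(y)])),.016+c[1]*1e-3]
def rows(row,W,ox,up):
    for xs,h,t in W: print((xs,h,t),to(tcp(row,xs,h,t,ox,up),-90+YAW,t))
E
python3 -c "
from h import *
rows(70,[(55,50,15)],1.1,3.3)"
```

```text
(55, 50, 15) [-1.1797, 1.2339, 0.1057, -0.1095, 0.1408, 0.8344]
```

```bash
python3 -m pendant '[0,-0.6,0.61,0.05,0,0,0, 0,-0.6,0.61,0.05,0,0,0, 0,-0.6,0.61,0.05,0,0,0, 0,-0.6,0.61,0.05,0,0,0]'
python3 -m pendant '[0,-0.58,0.624,0,-0.11,0.141,0.834, 0,-0.58,0.624,0,-0.11,0.141,0.834, 0,-0.58,0.624,0,-0.11,0.141,0.834, 0,-0.58,0.624,0,-0.11,0.141,0.834, 0,-0.58,0.624,0,-0.11,0.141,0.834, 0,-0.58,0.624,0,-0.11,0.141,0.834, 0,-0.58,0.624,0,-0.11,0.141,0.834, 0,-0.58,0.624,0,-0.11,0.141,0.834, 0,-0.58,0.624,0,-0.11,0.141,0.834, 0,-0.58,0.624,0,-0.11,0.141,0.834, 0,-0.58,0.624,0,-0.11,0.141,0.834, 0,-0.58,0.624,0,-0.11,0.141,0.834]'
python3 - <<'E'
from h import *
from plant import r
rows(70,[(55,50,15),(55,20,15),(55,1.5,15)],1.1,3.3)
s=r.snapshot("scene");c=s["img"][150:240,205:305,::-1]
t=r.snapshot("top")["img"][150:240,245:345,::-1]
cv2.imwrite("pics/a.png",cv2.resize(np.hstack([c,t]),None,fx=4,fy=4,interpolation=cv2.INTER_CUBIC))
E
```

```text
clock: 4.3
tool_pos: [0.5188, 0.003, 0.0858]
eef_rot: [0.808, 0.59, -0.001, 0.002]
contact_force: [-0.7, 0.8, -1.9]
opening: 0.173
finger_force: 60.0
clock: 5.5
tool_pos: [0.5819, -0.1025, 0.0874]
eef_rot: [0.991, -0.023, 0.129, 0.004]
contact_force: [-0.3, -1.0, -0.8]
opening: 0.172
finger_force: 60.0
(55, 50, 15) [-0.0181, -0.0059, 0.0513, 0.001, 0.0018, 0.0013]
(55, 20, 15) [-0.0693, -0.0063, 0.2446, 0.001, 0.0018, 0.0013]
(55, 1.5, 15) [-0.1009, -0.0065, 0.3638, 0.001, 0.0018, 0.0013]
```

View pics/a.png

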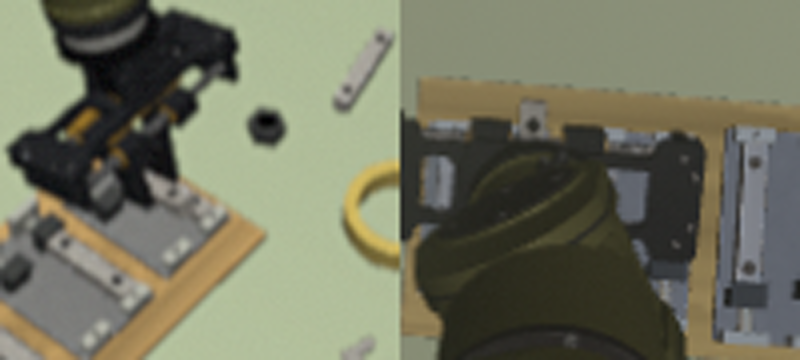

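The key is held tilted over the 70 row, with its stop-end hole visible at (533,123). Nothing else is touched, so I descend.

```bash
python3 -m pendant '[0,-0.069,-0.006,0.245,0,0,0, 0,-0.101,-0.006,0.364,0,0,0, 0,-0.101,-0.006,0.364,0,0,0, 0,-0.101,-0.006,0.364,0,0,0]'
python3 -c "
from h import *
rows(70,[(55,1.5,15),(43,1.5,15),(31,1.5,15),(31,1.5,10),(31,1.2,5),(31,.7,0),(35.5,.5,0)],1.1,3.3)"
```

```text
clock: 6.0
tool_pos: [0.5951, -0.1047, 0.0428]
eef_rot: [0.993, -0.024, 0.114, 0.001]
contact_force: [-0.8, -0.4, -1.2]
opening: 0.172
finger_force: 60.0
(55, 1.5, 15) [-0.1082, -0.0156, 0.0568, -0.0023, 0.0216, 0.0003]
(43, 1.5, 15) [-0.1862, -0.0158, 0.0387, -0.0023, 0.0216, 0.0003]
(31, 1.5, 15) [-0.2641, -0.0159, 0.0206, -0.0023, 0.0216, 0.0003]
(31, 1.5, 10) [-0.2701, -0.0158, 0.0384, -0.0023, -0.034, 0.0004]
(31, 1.2, 5) [-0.275, -0.0157, 0.059, -0.0023, -0.0895, 0.0005]
(31, 0.7, 0) [-0.2784, -0.0157, 0.0818, -0.0023, -0.1451, 0.0006]
(35.5, 0.5, 0) [-0.2494, -0.0156, 0.0898, -0.0023, -0.1451, 0.0006]
```

```bash
python3 -c "
from h import *
from plant import r
s=r.get_state();print(s['q'].round(3),s['tool_pos'],Ro.from_quat(s['eef_rot']).as_matrix().round(3))"
```

```text
[ 0.092  0.907  0.025  1.984 -1.     0.043 -0.518] [ 0.59505315 -0.10466791  0.04276983] [[ 0.973 -0.047  0.226]
 [-0.047 -0.999 -0.007]
 [ 0.226 -0.003 -0.974]]
```

The insertion tilt drove the wrist to its limits (q6 at 0.04, q5 at -1). I'll set the key down on free counter and regrasp it with the gripper leaning 12° the other way, so the tool stays near vertical during insertion.

```bash
python3 -m pendant '[0,0.07,0,-0.3,0,-0.1,0, 0,0.07,0,-0.3,0,-0.144,0, 0,0.07,0,-0.3,0,-0.144,0]'
python3 -c "
from h import *
from plant import r
s=r.get_state();print(s['q'].round(3),s['tool_pos'],Ro.from_quat(s['eef_rot']).as_matrix().round(3))
print(to((.45,.04,.03),-92.8,0),to((.45,.04,.0055),-92.8,0))"
```

```text
clock: 6.3
tool_pos: [0.5938, -0.105, 0.0903]
eef_rot: [1.0, -0.025, -0.002, -0.002]
contact_force: [1.7, 0.6, -2.4]
opening: 0.173
finger_force: 60.0
[-0.216  0.957  0.596  1.766 -0.813  0.688 -0.778] [ 0.59377376 -0.10500792  0.09028231] [[ 0.999 -0.05  -0.003]
 [-0.05  -0.999  0.003]
 [-0.003 -0.003 -1.   ]]
[-1.0043, -0.9164, 0.4078, -0.0019, 0.002, -0.0007] [-1.0038, -0.9159, 0.5712, -0.0019, 0.002, -0.0007]
```

```bash
python3 -m pendant '[0,-0.5,-0.46,0,0,0,0, 0,-0.5,-0.46,0,0,0,0, 0,-0.5,-0.46,0,0,0,0, 0,-0.5,-0.46,0,0,0,0]'
python3 -m pendant '[0,-0.504,-0.456,0.2,0,0,0, 0,-0.504,-0.456,0.2,0,0,0, 0,-0.504,-0.456,0.2,0,0,0, 0,-0.504,-0.456,0.45,0,0,0, 0,-0.504,-0.456,0.45,0,0,0]'
python3 -c "
from h import *
from plant import r
s=r.get_state();print(s['q'].round(3),s['tool_pos'])
print(to((.45,.04,.0052),-92.8,0))"
```

```text
clock: 6.7
tool_pos: [0.5228, -0.0306, 0.0901]
eef_rot: [1.0, -0.023, 0.001, -0.003]
contact_force: [0.5, -0.2, -0.9]
opening: 0.176
finger_force: 60.0
clock: 7.2
tool_pos: [0.4529, 0.0402, 0.0212]
eef_rot: [1.0, -0.025, -0.002, -0.003]
contact_force: [0.1, -0.9, -0.8]
opening: 0.173
finger_force: 60.0
[-0.208  0.914  0.038  2.207 -0.999  0.045 -0.806] [0.45290657 0.04023836 0.02117384]
[-0.0188, 0.0033, 0.1066, -0.0043, 0.0029, -0.0004]
```

```bash
python3 -m pendant '[0,0,0,0.107,0,0,0, 0,0,0,0.107,0,0,0, 0,0,0,0.107,0,0,0]'
python3 -m pendant '[0.4,0,0,0,0,0,0, 0.4,0,0,0,0,0,0, 0.4,0,0,0,0,0,0]'
python3 -c "
from h import *
from plant import r
s=r.get_state();print(s['q'].round(3),s['tool_pos'],Ro.from_quat(s['eef_rot']).as_matrix().round(3))
p=s['tool_pos'];print(to((p[0]+.001,p[1],.0065),-92.8,-12))"
```

```text
clock: 7.5
tool_pos: [0.4587, 0.0395, 0.0107]
eef_rot: [1.0, -0.024, -0.003, -0.0]
contact_force: [0.4, 0.2, -0.1]
opening: 0.176
finger_force: 60.0
clock: 7.8
tool_pos: [0.4576, 0.0405, 0.0107]
eef_rot: [1.0, -0.024, -0.004, -0.001]
contact_force: [-0.3, -0.2, 0.0]
opening: 0.393
finger_force: 0.0
[-0.21   0.937  0.04   2.189 -1.     0.043 -0.805] [0.45758994 0.04045221 0.01067829] [[ 0.999 -0.048 -0.008]
 [-0.048 -0.999  0.003]
 [-0.008 -0.002 -1.   ]]
[0.0069, -0.0003, 0.0278, -0.0013, -0.1281, 0.001]
```

```bash
python3 -m pendant '[0.4,0.007,0,0.01,0,-0.128,0, 0.4,0.007,0,0.01,0,-0.128,0, 0.4,0.007,0,0.028,0,-0.128,0, 0.4,0.007,0,0.028,0,-0.128,0]'
python3 - <<'E'
from h import *
from plant import r
s=r.get_state();print(s['q'].round(3),s['tool_pos'],Ro.from_quat(s['eef_rot']).as_matrix().round(3))
p=s['tool_pos'];print(to((.4596,.040,.0065),-92.8,-12))
s=r.snapshot("scene")
x,y=proj(s,[[.459,.04,.016]])[0].round().astype(int);x,y=int(x),int(y)
cv2.imwrite("pics/b.png",cv2.resize(s["img"][y-30:y+30,x-40:x+40,::-1],None,fx=6,fy=6,interpolation=cv2.INTER_CUBIC))
E
```

```text
clock: 8.2
tool_pos: [0.4596, 0.0407, 0.0057]
eef_rot: [0.994, -0.023, -0.104, -0.003]
contact_force: [-0.1, 0.4, 0.1]
opening: 0.402
finger_force: 0.0
[-0.402  1.035  0.423  2.005 -0.87   0.534 -0.914] [0.45957829 0.04066254 0.00567811] [[ 0.977 -0.046 -0.207]
 [-0.044 -0.999  0.011]
 [-0.207 -0.001 -0.978]]
[-0.0008, 0.0044, -0.0054, -0.0003, -0.0006, 0.0021]
```

View pics/b.png

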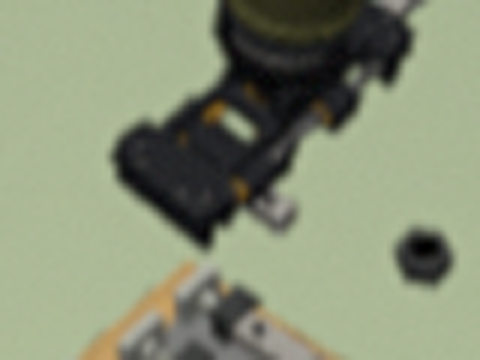

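The key lies flat between the leaning fingers at (270,208). Grip and lift.

```bash
cat >> h.py <<'E'
def rows(row,W,ox,up,g=-12):
    for xs,h,t in W: print((xs,h,t),to(tcp(row,xs,h,t,ox,up),-90+YAW,t+g))
E
python3 -m pendant '[0,0,0.003,0,0,0,0, 0,0,0.003,0,0,0,0, 0,0,0.003,0,0,0,0, 0,0,0.003,0,0,0,0, 0,0,0.003,0,0,0,0]' 60
python3 -m pendant '[0,0.1,0,-0.49,0,0,0, 0,0.1,0,-0.49,0,0,0, 0,0.1,0,-0.49,0,0,0]'
python3 -c "
from h import *
rows(70,[(55,50,15),(55,20,15)],-.3,2.3)"
```

```text
clock: 8.75
tool_pos: [0.4578, 0.0399, 0.0062]
eef_rot: [0.994, -0.024, -0.105, -0.004]
contact_force: [-1.5, 0.2, 3.9]
opening: 0.174
finger_force: 60.0
clock: 9.05
tool_pos: [0.492, 0.0379, 0.077]
eef_rot: [0.995, -0.023, -0.101, -0.003]
contact_force: [-0.5, -0.6, -1.1]
opening: 0.172
finger_force: 60.0
(55, 50, 15) [0.6274, 0.9007, -0.1551, -0.0013, 0.162, 0.0011]
(55, 20, 15) [0.6676, 0.9011, 0.0408, -0.0013, 0.162, 0.0011]
```

```bash
python3 -m pendant '[0,0.62,0.9,-0.155,0,0.162,0, 0,0.62,0.9,-0.155,0,0.162,0, 0,0.62,0.9,-0.155,0,0.162,0, 0,0.62,0.9,-0.155,0,0.162,0, 0,0.62,0.9,-0.155,0,0.162,0, 0,0.62,0.9,-0.155,0,0.162,0, 0,0.62,0.9,-0.155,0,0.162,0]'
python3 - <<'E'
from h import *
from plant import r
st=r.get_state();print(st['q'].round(3))
rows(70,[(55,50,15),(55,20,15),(55,1.5,15)],1,1.8)
# check key end in scene/top
y=np.radians(YAW)
s=r.snapshot("top");x,yy=[int(v) for v in proj(s,[[.617,-.103,.085]])[0]]
cv2.imwrite("pics/c.png",cv2.resize(s["img"][yy-25:yy+25,x-25:x+25,::-1],None,fx=8,fy=8,interpolation=cv2.INTER_CUBIC))
g=s["img"][yy-14:yy+16,x-8:x+9].sum(2)//3;print(x-8,yy-14);print("\n".join(" ".join(f"{v:3d}" for v in q) for q in g))
E
```

```text
clock: 9.75
tool_pos: [0.5761, -0.0987, 0.0767]
eef_rot: [1.0, -0.023, 0.021, -0.002]
contact_force: [-0.4, 0.3, -1.9]
opening: 0.172
finger_force: 60.0
[-0.165  0.919  0.464  1.869 -0.83   0.515 -0.742]
(55, 50, 15) [0.0344, 0.0179, -0.026, -0.003, 0.007, 0.0017]
(55, 20, 15) [0.0261, 0.0188, 0.1739, -0.003, 0.007, 0.0017]
(55, 1.5, 15) [0.0211, 0.0194, 0.2971, -0.003, 0.007, 0.0017]
269 161
141 120  87  71  71  73  70  70  70  63  56  55  60  65  66  66  66
123  91  75  72  73  72  71  70  64  54  54  61  65  67  66  66  66
 85  77  73  74  73  72  65  58  55  58  65  68  67  66  66  66  64
 74  74  74  74  73  66  56  56  64  67  68  68  66  66  64  56  49
 77  76  74  70  63  54  57  67  70  71  70  68  68  64  58  57  53
 78  76  69  57  59  66  69  71  72  71  70  69  58  58  62  64  63
 78  70  58  57  68  73  73  73  71  72  69  62  62  63  66  67  66
 69  58  59  69  73  74  74  72  71  68  59  60  65  66  66  65  65
 66  73  75  76  75  74  74  71  63  60  62  65  65  65  65  63  64
 78  81  80  78  76  75  70  61  57  58  59  62  65  64  64  65  64
 72  72  72  71  69  64 
[... 635 characters left out ...]
  60  59  60  61  60
 58  58  58  58  59  58  59  60  60  60  61  61  60  60  61  60  60
 58  59  58  58  59  59  59  59  60  60  60  59  60  60  61  61  61
 59  58  59  59  59  59  59  60  61  60  60  61  60  61  61  60  60
 58  58  59  58  59  60  59  60  60  60  59  60  60  59  60  60  60
 58  60  60  60  59  59  59  59  59  61  60  61  61  61  60  59  60
 58  59  59  59  60  60  58  60  59  60  60  60  60  60  60  60  59
 58  60  59  59  59  59  59  60  60  60  59  61  60  59  60  61  61
 59  58  60  59  60  60  59  59  59  59  59  61  59  60  60  60  59
 59  60  59  59  60  59  59  60  60  60  60  60  60  60  61  60  59
 60  60  59  59  60  60  60  60  60  60  59  59  60  59  59  60  61
```

```bash
python3 -m pendant '[0,0.028,0.018,0.12,0,0.007,0, 0,0.026,0.018,0.22,0,0.007,0, 0,0.022,0.019,0.29,0,0.007,0, 0,0.022,0.019,0.29,0,0.007,0, 0,0.022,0.019,0.29,0,0.007,0]'
python3 -c "
from h import *
from plant import r
st=r.get_state();print(st['q'].round(3))
rows(70,[(55,1.5,15),(43,1.5,15),(31,1.5,15),(31,1.5,10),(31,1.2,5),(31,.7,0),(35.5,.5,0)],1,1.8)"
```

```text
clock: 10.3
tool_pos: [0.5823, -0.1039, 0.0342]
eef_rot: [0.999, -0.024, 0.027, -0.001]
contact_force: [0.4, -0.1, -0.8]
opening: 0.17
finger_force: 60.0
[-0.113  0.979  0.382  1.866 -0.885  0.419 -0.689]
(55, 1.5, 15) [-0.0103, -0.0147, 0.0125, -0.0017, -0.0014, 0.0006]
(43, 1.5, 15) [-0.0902, -0.0148, 0.0081, -0.0017, -0.0014, 0.0006]
(31, 1.5, 15) [-0.1701, -0.0149, 0.0038, -0.0017, -0.0014, 0.0006]
(31, 1.5, 10) [-0.1721, -0.0148, 0.0222, -0.0017, -0.057, 0.0006]
(31, 1.2, 5) [-0.1724, -0.0147, 0.0434, -0.0016, -0.1125, 0.0007]
(31, 0.7, 0) [-0.171, -0.0147, 0.0664, -0.0016, -0.1681, 0.0008]
(35.5, 0.5, 0) [-0.1411, -0.0147, 0.0694, -0.0016, -0.1681, 0.0008]
```

```bash
python3 -m pendant '[0,-0.01,-0.013,0.012,0,0,0, 0,-0.05,-0.013,0.01,0,0,0, 0,-0.09,-0.013,0.008,0,0,0, 0,-0.09,-0.013,0.008,0,0,0]'
python3 -m pendant '[0,-0.04,0,-0.002,0,0,0, 0,-0.08,0,-0.004,0,0,0, 0,-0.08,0,-0.004,0,0,0, 0,-0.08,0,-0.004,0,0,0]'
python3 -c "
from h import *
from plant import r
st=r.get_state();print(st['q'].round(3))
rows(70,[(31,1.5,15),(31,1.5,10),(31,1.2,5),(31,.7,0),(35.5,.5,0)],1,1.8)"
```

```text
clock: 10.7
tool_pos: [0.5697, -0.1014, 0.0331]
eef_rot: [0.999, -0.024, 0.029, -0.001]
contact_force: [1.5, 0.1, -0.2]
opening: 0.169
finger_force: 60.0
clock: 11.1
tool_pos: [0.5615, -0.1011, 0.0335]
eef_rot: [0.999, -0.024, 0.032, 0.0]
contact_force: [8.4, 1.3, -1.8]
opening: 0.175
finger_force: 60.0
[-0.083  0.954  0.317  1.937 -0.909  0.334 -0.649]
(31, 1.5, 15) [-0.0304, -0.003, 0.0064, -0.001, -0.0069, 0.0009]
(31, 1.5, 10) [-0.0326, -0.003, 0.0249, -0.0009, -0.0625, 0.001]
(31, 1.2, 5) [-0.0331, -0.0029, 0.046, -0.0009, -0.118, 0.001]
(31, 0.7, 0) [-0.0319, -0.0029, 0.0691, -0.0008, -0.1736, 0.0011]
(35.5, 0.5, 0) [-0.002, -0.0029, 0.0723, -0.0008, -0.1736, 0.0011]
```

```bash
python3 -m pendant '[0,-0.04,-0.003,0.006,0,-0.007,0, 0,-0.04,-0.003,0.006,0,-0.007,0, 0,-0.04,-0.003,0.006,0,-0.007,0]'
python3 -c "
from h import *
from plant import r
st=r.get_state();print(st['q'].round(3))
rows(70,[(31,1.5,15),(31,1.5,10),(31,1.2,5),(31,.7,0),(35.5,.5,0)],1,1.8)"
```

```text
clock: 11.4
tool_pos: [0.5575, -0.1009, 0.0329]
eef_rot: [0.999, -0.024, 0.028, 0.001]
contact_force: [9.5, 0.7, 0.8]
opening: 0.177
finger_force: 60.0
[-0.086  0.954  0.321  1.942 -0.906  0.337 -0.651]
(31, 1.5, 15) [-0.0033, -0.0029, 0.004, -0.0002, -0.0021, 0.0011]
(31, 1.5, 10) [-0.0054, -0.0029, 0.0224, -0.0002, -0.0577, 0.0011]
(31, 1.2, 5) [-0.0057, -0.0029, 0.0436, -0.0001, -0.1133, 0.0011]
(31, 0.7, 0) [-0.0043, -0.0029, 0.0666, -0.0001, -0.1688, 0.0011]
(35.5, 0.5, 0) [0.0256, -0.0028, 0.0696, -0.0001, -0.1688, 0.0011]
```

```bash
python3 -m pendant '[0,-0.022,-0.003,0.002,0,0,0, 0,-0.022,-0.003,0.002,0,0,0, 0,-0.022,-0.003,0.002,0,0,0]'
python3 -m pendant '[0,-0.002,0,0.02,0,-0.057,0, 0,-0.002,0,0.02,0,-0.057,0]'
python3 -c "
from h import *
from plant import r
st=r.get_state();print(st['q'].round(3))
rows(70,[(28.5,1.5,15),(28.5,1.5,10),(28.5,1.2,5),(28.5,.7,0),(35.5,.5,0)],1,1.8)"
```

```text
clock: 11.7
tool_pos: [0.5552, -0.1007, 0.0329]
eef_rot: [0.999, -0.024, 0.029, 0.001]
contact_force: [11.6, 0.4, 0.5]
opening: 0.173
finger_force: 60.0
clock: 11.9
tool_pos: [0.5569, -0.1, 0.0294]
eef_rot: [1.0, -0.022, -0.016, 0.0]
contact_force: [10.5, 2.3, 5.3]
opening: 0.171
finger_force: 60.0
[-0.155  1.004  0.449  1.862 -0.838  0.51  -0.734]
(28.5, 1.5, 15) [-0.0166, 0.003, -0.0191, 0.0006, 0.0535, 0.0029]
(28.5, 1.5, 10) [-0.017, 0.0029, -0.0005, 0.0007, -0.0021, 0.0029]
(28.5, 1.2, 5) [-0.0155, 0.0029, 0.0206, 0.0008, -0.0577, 0.0028]
(28.5, 0.7, 0) [-0.0121, 0.0029, 0.0434, 0.001, -0.1132, 0.0028]
(35.5, 0.5, 0) [0.0346, 0.0031, 0.0433, 0.001, -0.1132, 0.0028]
```

```bash
python3 -m pendant '[0,-0.016,0,-0.002,0,0,0, 0,-0.016,0,-0.002,0,0,0, 0,-0.016,0,-0.002,0,0,0]'
python3 -m pendant '[0,0.001,0,0.019,0,-0.056,0, 0,0.001,0,0.019,0,-0.056,0, 0,0.001,0,0.019,0,-0.056,0]'
python3 -c "
from h import *
from plant import r
st=r.get_state();print(st['q'].round(3),st['moment'])
rows(70,[(28.5,1.5,10),(28.5,1.2,5),(28.5,.7,0),(35.5,.5,0)],1,1.8)"
```

```text
clock: 12.2
tool_pos: [0.5533, -0.0998, 0.0299]
eef_rot: [1.0, -0.023, -0.015, -0.001]
contact_force: [12.5, 1.6, 1.1]
opening: 0.172
finger_force: 60.0
clock: 12.5
tool_pos: [0.5535, -0.0996, 0.0266]
eef_rot: [0.998, -0.023, -0.059, -0.002]
contact_force: [11.9, 1.8, 2.6]
opening: 0.175
finger_force: 60.0
[-0.188  1.047  0.523  1.787 -0.773  0.654 -0.809] [ 0.32027417 -2.36298969 -0.10437906]
(28.5, 1.5, 10) [0.0037, 0.0044, -0.0199, -0.0002, 0.0532, 0.0023]
(28.5, 1.2, 5) [0.007, 0.0044, 0.001, -0.0, -0.0023, 0.0023]
(28.5, 0.7, 0) [0.0124, 0.0045, 0.0235, 0.0001, -0.0579, 0.0023]
(35.5, 0.5, 0) [0.0589, 0.0046, 0.0193, 0.0001, -0.0579, 0.0023]
```

```bash
python3 -m pendant '[0,0.01,0.004,0.023,0,-0.058,0, 0,0.01,0.004,0.023,0,-0.058,0, 0,0.01,0.004,0.023,0,-0.058,0]'
python3 -c "
from h import *
from plant import r
st=r.get_state();print(st['q'].round(3),st['moment'])
rows(70,[(28.5,.7,0),(33,.5,0),(35.5,.3,0)],1,1.8)"
```

```text
clock: 12.8
tool_pos: [0.5541, -0.0997, 0.0226]
eef_rot: [0.994, -0.022, -0.105, -0.003]
contact_force: [11.1, 1.3, 2.2]
opening: 0.17
finger_force: 60.0
[-0.205  1.098  0.574  1.693 -0.711  0.8   -0.88 ] [ 0.39458659 -2.31553155 -0.22018305]
(28.5, 0.7, 0) [0.0052, 0.004, -0.003, -0.0006, 0.0004, 0.0026]
(33, 0.5, 0) [0.0349, 0.0041, -0.008, -0.0006, 0.0004, 0.0026]
(35.5, 0.3, 0) [0.0514, 0.0042, -0.0102, -0.0006, 0.0004, 0.0026]
```

```bash
python3 -m pendant '[0,0.025,0.002,-0.005,0,0,0, 0,0.045,0.004,-0.009,0,0,0, 0,0.052,0.004,-0.01,0,0,0, 0,0.052,0.004,-0.01,0,0,0]'
python3 -c "
from h import *
from plant import r
st=r.get_state();print(st['moment'])
rows(70,[(35,.7,0),(35,.0,0)],1,1.8)"
```

```text
clock: 13.2
tool_pos: [0.5598, -0.1001, 0.0225]
eef_rot: [0.994, -0.023, -0.107, -0.004]
contact_force: [8.6, 2.7, 2.8]
opening: 0.169
finger_force: 60.0
[ 0.53319192 -1.74469814 -0.28012483]
(35, 0.7, 0) [0.0103, 0.0032, -0.005, -0.0019, 0.0028, 0.002]
(35, 0.0, 0) [0.0113, 0.0032, -0.0005, -0.0019, 0.0028, 0.002]
```

```bash
python3 -m pendant '[0.0,0.012,0.003,0.003,0,0,0, 0.0,0.012,0.003,0.003,0,0,0]'
python3 -m pendant '[0.29,0,0,0,0,0,0, 0.29,0,0,0,0,0,0, 0.29,0,0,0,0,0,0]'
python3 -m pendant '[0.29,0.1,0,-0.47,0,0,0, 0.29,0.1,0,-0.47,0,0,0, 0.29,0.1,0,-0.47,0,0,0]'
python3 -c "
from h import *
print(to((.44,.256,.10),-2.2,-12));print(to((.44,.256,.10),177.8,-12));print(to((.44,.256,.10),-2.2,0))"
```

```text
clock: 13.4
tool_pos: [0.5599, -0.1002, 0.0223]
eef_rot: [0.994, -0.023, -0.108, -0.005]
contact_force: [6.2, 4.0, 10.4]
opening: 0.172
finger_force: 60.0
clock: 13.7
tool_pos: [0.5551, -0.1018, 0.0203]
eef_rot: [0.993, -0.024, -0.113, -0.004]
contact_force: [0.6, 0.2, -0.4]
opening: 0.286
finger_force: 0.0
clock: 14.0
tool_pos: [0.589, -0.1046, 0.0885]
eef_rot: [0.994, -0.024, -0.109, -0.003]
contact_force: [-0.2, 0.2, -0.1]
opening: 0.29
finger_force: 0.0
[-1.096, -2.354, 0.1656, -0.2137, 0.0043, -0.9828]
[-1.096, -2.354, 0.1656, 0.2109, 0.0047, 0.9716]
[-1.096, -2.354, 0.1656, -0.11, 0.1086, -1.0013]
```

```bash
python3 -m pendant '[0.5,-0.365,-0.785,0.05,0,0,0, 0.5,-0.365,-0.785,0.05,0,0,0, 0.5,-0.365,-0.785,0.05,0,0,0, 0.5,-0.365,-0.785,0.05,0,0,0]'
python3 -m pendant '[0.5,-0.365,-0.785,0.05,0,0,0, 0.5,-0.365,-0.785,0.05,0,0,0, 0.5,-0.365,-0.785,0.05,0,0,0, 0.5,-0.365,-0.785,0.05,0,0,0]'
python3 -m pendant '[0.5,-0.365,-0.785,0.06,-0.214,0.004,-0.983, 0.5,-0.365,-0.785,0.06,-0.214,0.004,-0.983, 0.5,-0.365,-0.785,0.06,-0.214,0.004,-0.983, 0.5,-0.365,-0.785,0.06,-0.214,0.004,-0.983, 0.5,-0.365,-0.785,0.06,-0.214,0.004,-0.983, 0.5,-0.365,-0.785,0.06,-0.214,0.004,-0.983, 0.5,-0.365,-0.785,0.06,-0.214,0.004,-0.983, 0.5,-0.365,-0.785,0.06,-0.214,0.004,-0.983, 0.5,-0.365,-0.785,0.06,-0.214,0.004,-0.983, 0.5,-0.365,-0.785,0.06,-0.214,0.004,-0.983, 0.5,-0.365,-0.785,0.06,-0.214,0.004,-0.983, 0.5,-0.365,-0.785,0.06,-0.214,0.004,-0.983]'
cat >> h.py <<'E'
def ref(s,p,n=2):
    g=s["img"].sum(2).astype(float);p=np.array(p)
    for _ in range(4):
        x0,y0=np.round(p).astype(int);yy,xx=np.mgrid[y0-n:y0+n+1,x0-n:x0+n+1]
        v=g[y0-n:y0+n+1,x0-n:x0+n+1];wt=np.clip(np.percentile(v,60)-v,0,None)*np.exp(-((xx-p[0])**2+(yy-p[1])**2)/4)
        p=np.array([(xx*wt).sum(),(yy*wt).sum()])/wt.sum()
    return p
def check(s,row):
    y=np.radians(YAW);u=np.array([np.cos(y),np.sin(y),0]);c=np.array([*PL[row],.032])
    P=w(s,[ref(s,proj(s,c+a*u)[0]) for a in((14-row/2)*1e-3,(row/2-14)*1e-3)],.032)
    v=P[1]-P[0];d=P.mean(0)-c;print(row,"sep",np.linalg.norm(v).round(4),"ang",np.degrees(np.arctan2(v[1],v[0])).round(2),"err along",(d@u).round(4),"across",(d@[-u[1],u[0],0]).round(4))
E
python3 - <<'E'
from h import *
from plant import r
st=r.get_state();print(st['q'].round(3),Ro.from_quat(st['eef_rot']).as_matrix().round(3))
print(to((.44,.256,.03),-2.2,-12),to((.44,.256,.0065),-2.2,-12))
s=r.snapshot("top");check(s,70)
cv2.imwrite("pics/d.png",cv2.resize(s["img"][162:250,238:366,::-1],None,fx=6.25,fy=6.25,interpolation=cv2.INTER_CUBIC))
E
```

```text
clock: 14.4
tool_pos: [0.5334, 0.0232, 0.0895]
eef_rot: [0.993, -0.02, -0.115, -0.006]
contact_force: [0.8, -0.8, -0.6]
opening: 0.498
finger_force: 0.0
clock: 14.8
tool_pos: [0.4846, 0.1416, 0.095]
eef_rot: [0.993, -0.02, -0.114, -0.005]
contact_force: [0.0, -0.0, 0.3]
opening: 0.502
finger_force: 0.0
clock: 16.0
tool_pos: [0.438, 0.2556, 0.0995]
eef_rot: [0.717, 0.689, -0.078, 0.07]
contact_force: [-0.3, 0.3, -0.6]
opening: 0.502
finger_force: 0.0
[-0.932  0.854  0.377  1.931 -0.243  0.549 -0.48 ] [[ 0.038  0.999 -0.015]
 [ 0.977 -0.04  -0.208]
 [-0.208 -0.007 -0.978]]
[0.0998, 0.0162, 0.4524, -0.0045, 0.0001, -0.0001] [0.1324, 0.0173, 0.6057, -0.0045, 0.0001, -0.0001]
70 sep 0.0419 ang -3.05 err along -0.0 across 0.0001
```

Key 70 reads exactly on its place. Next is key 84.

```bash
python3 -m pendant '[0.5,0.1,0.016,0.45,-0.004,0,0, 0.5,0.1,0.016,0.45,-0.004,0,0, 0.5,0.132,0.017,0.602,-0.004,0,0, 0.5,0.132,0.017,0.602,-0.004,0,0, 0.5,0.132,0.017,0.602,-0.004,0,0]'
python3 -m pendant '[0,0,0,0,0,0,0, 0,0,0,0,0,0,0, 0,0,0,0,0,0,0, 0,0,0,0,0,0,0, 0,0,0,0,0,0,0]' 60
python3 -m pendant '[0,0.12,0,-0.56,0,0,0, 0,0.12,0,-0.56,0,0,0, 0,0.12,0,-0.56,0,0,0]'
python3 -c "
from h import *
rows(84,[(69,50,15)],0,1.8)"
```

```text
clock: 16.55
tool_pos: [0.4406, 0.2572, 0.0075]
eef_rot: [0.717, 0.689, -0.075, 0.072]
contact_force: [0.0, -0.3, 0.4]
opening: 0.498
finger_force: 0.0
clock: 17.05
tool_pos: [0.4403, 0.2585, 0.0081]
eef_rot: [0.716, 0.69, -0.074, 0.072]
contact_force: [-0.7, 0.6, 6.7]
opening: 0.17
finger_force: 60.0
clock: 17.35
tool_pos: [0.4436, 0.2973, 0.0891]
eef_rot: [0.716, 0.691, -0.07, 0.072]
contact_force: [0.2, -0.1, -2.6]
opening: 0.168
finger_force: 60.0
(69, 50, 15) [-3.2133, 1.0243, 0.7038, 0.0783, 0.1227, 1.0085]
```

```bash
python3 -m pendant '[0,-0.8,0.256,0.17,0,0,0, 0,-0.8,0.256,0.17,0,0,0, 0,-0.8,0.256,0.17,0,0,0, 0,-0.8,0.256,0.17,0,0,0]'
python3 -m pendant '[0,-0.8,0.256,0.17,0,0,0, 0,-0.8,0.256,0.17,0,0,0, 0,-0.8,0.256,0.17,0,0,0, 0,-0.8,0.256,0.17,0,0,0]'
python3 -m pendant '[0,-0.8,0.256,0.15,0.06,0.1,0.8, 0,-0.8,0.256,0.15,0.06,0.1,0.8, 0,-0.8,0.256,0.15,0.06,0.1,0.8, 0,-0.8,0.256,0.15,0.06,0.1,0.8, 0,-0.8,0.256,0.15,0.06,0.1,0.8, 0,-0.8,0.256,0.15,0.06,0.1,0.8, 0,-0.8,0.256,0.15,0.06,0.1,0.8, 0,-0.8,0.256,0.15,0.06,0.1,0.8, 0,-0.8,0.256,0.15,0.06,0.1,0.8]'
python3 -c "
from h import *
rows(84,[(69,50,15)],-2,.2)"
```

```text
clock: 17.75
tool_pos: [0.4752, 0.1622, 0.0857]
eef_rot: [0.719, 0.687, -0.077, 0.073]
contact_force: [0.4, -0.5, -2.0]
opening: 0.17
finger_force: 60.0
clock: 18.15
tool_pos: [0.509, 0.0395, 0.0855]
eef_rot: [0.719, 0.687, -0.076, 0.073]
contact_force: [-0.4, -0.4, -1.9]
opening: 0.171
finger_force: 60.0
clock: 19.05
tool_pos: [0.5421, -0.0768, 0.0874]
eef_rot: [0.991, 0.135, 0.004, 0.019]
contact_force: [-0.4, -1.1, -1.2]
opening: 0.173
finger_force: 60.0
(69, 50, 15) [0.0328, 0.8682, 0.0501, 0.0185, 0.0276, 0.2047]
```

```bash
python3 -m pendant '[0,0.0,0.868,0.04,0.018,0.028,0.205, 0,0.0,0.868,0.04,0.018,0.028,0.205, 0,0.0,0.868,0.04,0.018,0.028,0.205, 0,0.0,0.868,0.04,0.018,0.028,0.205, 0,0.0,0.868,0.04,0.018,0.028,0.205]'
python3 -c "
from h import *
rows(84,[(61,25,15),(61,1.5,15)],-2,.2)"
```

```text
clock: 19.55
tool_pos: [0.5778, -0.2022, 0.0864]
eef_rot: [0.999, -0.023, 0.026, 0.001]
contact_force: [-0.0, 0.6, -1.1]
opening: 0.172
finger_force: 60.0
(61, 25, 15) [-0.0353, -0.009, 0.1749, -0.0, -0.0001, 0.0023]
(61, 1.5, 15) [-0.0436, -0.009, 0.3314, -0.0, -0.0001, 0.0023]
```

```bash
python3 -m pendant '[0,-0.035,-0.009,0.175,0,0,0.002, 0,-0.043,-0.009,0.28,0,0,0.002, 0,-0.043,-0.009,0.325,0,0,0.002, 0,-0.043,-0.009,0.325,0,0,0.002, 0,-0.043,-0.009,0.325,0,0,0.002]'
python3 -c "
from h import *
from plant import r
print(r.get_state()['q'].round(3))
rows(84,[(61,1.5,15),(49,1.5,15),(37,1.5,15)],-2,.2)"
```

```text
clock: 20.05
tool_pos: [0.5751, -0.2013, 0.0389]
eef_rot: [0.999, -0.024, 0.027, 0.002]
contact_force: [0.0, -0.7, -1.9]
opening: 0.169
finger_force: 60.0
[ 0.072  0.975  0.35   1.809 -0.758  0.441 -0.652]
(61, 1.5, 15) [-0.0087, -0.0036, 0.0161, 0.001, -0.0017, 0.0009]
(49, 1.5, 15) [-0.0886, -0.0037, 0.0117, 0.001, -0.0017, 0.0009]
(37, 1.5, 15) [-0.1685, -0.0039, 0.0073, 0.001, -0.0017, 0.0009]
```

```bash
python3 -m pendant '[0,-0.01,-0.003,0.014,0,0,0, 0,-0.05,-0.003,0.013,0,0,0, 0,-0.09,-0.003,0.012,0,0,0, 0,-0.09,-0.003,0.012,0,0,0]'
python3 -m pendant '[0,-0.04,0,-0.002,0,0,0, 0,-0.08,0,-0.004,0,0,0, 0,-0.105,0,-0.004,0,0,0, 0,-0.105,0,-0.004,0,0,0, 0,-0.105,0,-0.004,0,0,0]'
python3 -c "
from h import *
rows(84,[(37,1.5,15),(37,1.5,10),(37,1.2,5)],-2,.2)"
```

```text
clock: 20.45
tool_pos: [0.5624, -0.2013, 0.0369]
eef_rot: [0.999, -0.025, 0.029, 0.002]
contact_force: [5.0, 1.1, -0.9]
opening: 0.169
finger_force: 60.0
clock: 20.95
tool_pos: [0.5516, -0.2008, 0.0374]
eef_rot: [0.999, -0.024, 0.033, 0.003]
contact_force: [9.6, 0.9, -1.9]
opening: 0.173
finger_force: 60.0
(37, 1.5, 15) [-0.0118, -0.0078, 0.006, 0.0024, -0.0083, 0.001]
(37, 1.5, 10) [-0.014, -0.0079, 0.0299, 0.0025, -0.0639, 0.0009]
(37, 1.2, 5) [-0.0143, -0.008, 0.0567, 0.0025, -0.1194, 0.0008]
```

```bash
python3 -m pendant '[0,-0.028,-0.006,0.006,0,-0.008,0, 0,-0.028,-0.006,0.006,0,-0.008,0, 0,-0.028,-0.006,0.006,0,-0.008,0]'
python3 -m pendant '[0,-0.008,0,0.02,0,-0.057,0, 0,-0.008,0,0.022,0,-0.057,0, 0,-0.008,0,0.022,0,-0.057,0]'
python3 -c "
from h import *
rows(84,[(36,1.5,10),(36,1.2,5),(36,.7,0)],-2,.2)"
```

```text
clock: 21.25
tool_pos: [0.5488, -0.2004, 0.0367]
eef_rot: [0.999, -0.024, 0.028, 0.003]
contact_force: [12.2, -0.2, 0.7]
opening: 0.175
finger_force: 60.0
clock: 21.55
tool_pos: [0.5484, -0.2003, 0.0327]
eef_rot: [1.0, -0.023, -0.017, 0.003]
contact_force: [12.2, -0.4, -1.1]
opening: 0.172
finger_force: 60.0
(36, 1.5, 10) [0.0027, -0.0059, -0.001, 0.0042, -0.0008, 0.0019]
(36, 1.2, 5) [0.0051, -0.0061, 0.0258, 0.0043, -0.0564, 0.0017]
(36, 0.7, 0) [0.0095, -0.0063, 0.0543, 0.0044, -0.1119, 0.0015]
```

```bash
python3 -m pendant '[0,0.003,-0.005,0.025,0.004,-0.056,0, 0,0.003,-0.005,0.025,0.004,-0.056,0, 0,0.006,-0.006,0.053,0.004,-0.112,0, 0,0.006,-0.006,0.053,0.004,-0.112,0, 0,0.006,-0.006,0.053,0.004,-0.112,0]'
python3 -c "
from h import *
rows(84,[(36,.7,0),(40,.5,0),(42.2,.2,0)],-2,.2)"
```

```text
clock: 22.05
tool_pos: [0.5485, -0.1999, 0.0242]
eef_rot: [0.994, -0.023, -0.104, -0.002]
contact_force: [12.5, -1.8, -1.7]
opening: 0.174
finger_force: 60.0
(36, 0.7, 0) [0.0065, -0.0028, -0.0031, 0.0004, -0.0004, 0.0015]
(40, 0.5, 0) [0.0329, -0.0027, -0.0074, 0.0004, -0.0004, 0.0015]
(42.2, 0.2, 0) [0.0477, -0.0027, -0.0084, 0.0004, -0.0004, 0.0015]
```

```bash
python3 -m pendant '[0,0.025,-0.002,-0.005,0,0,0, 0,0.045,-0.002,-0.008,0,0,0, 0,0.05,-0.002,-0.008,0,0,0, 0,0.05,-0.002,-0.008,0,0,0]'
python3 -c "
from h import *
rows(84,[(42,.2,0),(42,0,0)],-2,.2)"
```

```text
clock: 22.45
tool_pos: [0.5538, -0.2001, 0.0242]
eef_rot: [0.994, -0.024, -0.106, -0.003]
contact_force: [8.3, -1.5, 2.1]
opening: 0.174
finger_force: 60.0
(42, 0.2, 0) [0.0119, -0.0028, -0.0013, -0.0003, 0.0019, 0.0006]
(42, 0, 0) [0.0122, -0.0028, -0.0, -0.0003, 0.0019, 0.0006]
```

```bash
python3 -m pendant '[0.0,0.012,-0.002,0.001,0,0,0, 0.0,0.012,-0.002,0.001,0,0,0]'
python3 -m pendant '[0.29,0,0,0,0,0,0, 0.29,0,0,0,0,0,0, 0.29,0,0,0,0,0,0]'
python3 -m pendant '[0.29,0.1,0,-0.47,0,0,0, 0.29,0.1,0,-0.47,0,0,0, 0.29,0.1,0,-0.47,0,0,0]'
python3 -c "
from h import *
print(to((.6054,.1697,.10),8.6,-12))"
```

```text
clock: 22.65
tool_pos: [0.5538, -0.2001, 0.0242]
eef_rot: [0.994, -0.024, -0.108, -0.003]
contact_force: [6.5, -1.7, 6.3]
opening: 0.173
finger_force: 60.0
clock: 22.95
tool_pos: [0.5491, -0.198, 0.022]
eef_rot: [0.993, -0.025, -0.112, -0.005]
contact_force: [0.0, 0.2, -0.5]
opening: 0.287
finger_force: 0.0
clock: 23.25
tool_pos: [0.5829, -0.2012, 0.0903]
eef_rot: [0.994, -0.024, -0.109, -0.004]
contact_force: [0.1, -0.4, 0.1]
opening: 0.29
finger_force: 0.0
[0.0157, -2.4772, -0.0648, -0.2398, 0.0028, -1.1008]
```

```bash
python3 -m pendant '[0.5,0.005,-0.826,-0.02,0,0,0, 0.5,0.005,-0.826,-0.02,0,0,0, 0.5,0.005,-0.826,-0.02,0,0,0, 0.5,0.005,-0.826,-0.02,0,0,0]'
python3 -m pendant '[0.5,0.005,-0.826,-0.02,0,0,0, 0.5,0.005,-0.826,-0.02,0,0,0, 0.5,0.005,-0.826,-0.02,0,0,0, 0.5,0.005,-0.826,-0.02,0,0,0]'
python3 -m pendant '[0.5,0.005,-0.826,-0.02,-0.216,0.002,-0.99, 0.5,0.005,-0.826,-0.02,-0.216,0.002,-0.99, 0.5,0.005,-0.826,-0.02,-0.216,0.002,-0.99, 0.5,0.005,-0.826,-0.02,-0.216,0.002,-0.99, 0.5,0.005,-0.826,-0.02,-0.216,0.002,-0.99, 0.5,0.005,-0.826,-0.02,-0.216,0.002,-0.99, 0.5,0.005,-0.826,-0.02,-0.216,0.002,-0.99, 0.5,0.005,-0.826,-0.02,-0.216,0.002,-0.99, 0.5,0.005,-0.826,-0.02,-0.216,0.002,-0.99, 0.5,0.005,-0.826,-0.02,-0.216,0.002,-0.99, 0.5,0.005,-0.826,-0.02,-0.216,0.002,-0.99, 0.5,0.005,-0.826,-0.02,-0.216,0.002,-0.99]'
python3 - <<'E'
from h import *
from plant import r
print(to((.6054,.1697,.03),8.6,-12),to((.6054,.1697,.0065),8.6,-12))
s=r.snapshot("top");check(s,70);check(s,84)
E
```

```text
clock: 23.65
tool_pos: [0.5869, -0.0698, 0.089]
eef_rot: [0.993, -0.021, -0.113, -0.007]
contact_force: [-0.2, -0.5, -0.1]
opening: 0.497
finger_force: 0.0
clock: 24.05
tool_pos: [0.5944, 0.0517, 0.0927]
eef_rot: [0.993, -0.022, -0.113, -0.006]
contact_force: [0.5, -0.2, 0.1]
opening: 0.504
finger_force: 0.0
clock: 25.25
tool_pos: [0.6021, 0.1676, 0.097]
eef_rot: [0.714, 0.692, -0.079, 0.07]
contact_force: [-0.1, -0.2, 0.1]
opening: 0.499
finger_force: 0.0
[0.1081, 0.0252, 0.4336, -0.0296, 0.0004, -0.112] [0.1409, 0.0265, 0.5868, -0.0296, 0.0004, -0.112]
70 sep 0.0419 ang -3.03 err along -0.0 across 0.0001
84 sep 0.0561 ang -2.78 err along -0.0001 across -0.0007
```

```bash
python3 -m pendant '[0.5,0.108,0.025,0.43,-0.03,0,-0.112, 0.5,0.108,0.025,0.43,-0.03,0,-0.112, 0.5,0.137,0.026,0.583,-0.03,0,-0.112, 0.5,0.137,0.026,0.583,-0.03,0,-0.112, 0.5,0.137,0.026,0.583,-0.03,0,-0.112]'
python3 -m pendant '[0,0,0,0,0,0,0, 0,0,0,0,0,0,0, 0,0,0,0,0,0,0, 0,0,0,0,0,0,0, 0,0,0,0,0,0,0]' 60
python3 -m pendant '[0,0.12,0,-0.56,0,0,0, 0,0.12,0,-0.56,0,0,0, 0,0.12,0,-0.56,0,0,0]'
python3 -c "
from h import *
rows(98,[(68,50,15)],-.5,1)"
```

```text
clock: 25.8
tool_pos: [0.6067, 0.1713, 0.0077]
eef_rot: [0.648, 0.754, -0.067, 0.08]
contact_force: [0.3, -0.8, 0.0]
opening: 0.502
finger_force: 0.0
clock: 26.3
tool_pos: [0.6063, 0.1729, 0.0083]
eef_rot: [0.648, 0.755, -0.066, 0.08]
contact_force: [-1.8, 0.6, 5.5]
opening: 0.168
finger_force: 60.0
clock: 26.6
tool_pos: [0.6036, 0.212, 0.0901]
eef_rot: [0.647, 0.756, -0.061, 0.081]
contact_force: [0.5, 0.9, -2.0]
opening: 0.173
finger_force: 60.0
(68, 50, 15) [-3.2679, -0.7616, 0.6952, 0.0909, 0.1106, 1.1294]
```

```bash
python3 -m pendant '[0,-0.82,-0.19,0.17,0,0,0, 0,-0.82,-0.19,0.17,0,0,0, 0,-0.82,-0.19,0.17,0,0,0, 0,-0.82,-0.19,0.17,0,0,0]'
python3 -m pendant '[0,-0.82,-0.19,0.17,0,0,0, 0,-0.82,-0.19,0.17,0,0,0, 0,-0.82,-0.19,0.17,0,0,0, 0,-0.82,-0.19,0.17,0,0,0]'
python3 -m pendant '[0,-0.82,-0.19,0.15,0.077,0.094,0.96, 0,-0.82,-0.19,0.15,0.077,0.094,0.96, 0,-0.82,-0.19,0.15,0.077,0.094,0.96, 0,-0.82,-0.19,0.15,0.077,0.094,0.96, 0,-0.82,-0.19,0.15,0.077,0.094,0.96, 0,-0.82,-0.19,0.15,0.077,0.094,0.96, 0,-0.82,-0.19,0.15,0.077,0.094,0.96, 0,-0.82,-0.19,0.15,0.077,0.094,0.96, 0,-0.82,-0.19,0.15,0.077,0.094,0.96, 0,-0.82,-0.19,0.15,0.077,0.094,0.96, 0,-0.82,-0.19,0.15,0.077,0.094,0.96]'
python3 -c "
from h import *
rows(98,[(68,50,15)],-2,.2)"
```

```text
clock: 27.0
tool_pos: [0.5902, 0.0704, 0.0863]
eef_rot: [0.651, 0.752, -0.07, 0.081]
contact_force: [-0.5, -0.8, -1.3]
opening: 0.167
finger_force: 60.0
clock: 27.4
tool_pos: [0.5811, -0.0564, 0.0867]
eef_rot: [0.651, 0.752, -0.069, 0.08]
contact_force: [-1.2, -0.2, -2.3]
opening: 0.173
finger_force: 60.0
clock: 28.5
tool_pos: [0.5736, -0.1765, 0.0893]
eef_rot: [0.994, 0.106, 0.008, 0.017]
contact_force: [0.1, 0.2, -1.9]
opening: 0.171
finger_force: 60.0
(68, 50, 15) [-0.1966, 0.8052, 0.0435, 0.017, 0.0224, 0.1667]
```

```bash
python3 -m pendant '[0,-0.19,0.805,0.04,0.017,0.022,0.167, 0,-0.19,0.805,0.04,0.017,0.022,0.167, 0,-0.19,0.805,0.04,0.017,0.022,0.167, 0,-0.19,0.805,0.04,0.017,0.022,0.167, 0,-0.19,0.805,0.04,0.017,0.022,0.167]'
python3 -c "
from h import *
rows(98,[(68,25,15),(68,1.5,15)],-2,.2)"
```

```text
clock: 29.0
tool_pos: [0.5716, -0.3005, 0.0874]
eef_rot: [0.999, -0.023, 0.026, 0.0]
contact_force: [0.4, 1.1, -1.9]
opening: 0.171
finger_force: 60.0
(68, 25, 15) [-0.0166, 0.0036, 0.1706, -0.0007, 0.0004, 0.0018]
(68, 1.5, 15) [-0.0247, 0.0037, 0.327, -0.0007, 0.0004, 0.0018]
```

```bash
python3 -m pendant '[0,-0.017,0.003,0.17,0,0,0.002, 0,-0.022,0.003,0.28,0,0,0.002, 0,-0.025,0.003,0.325,0,0,0.002, 0,-0.025,0.003,0.325,0,0,0.002, 0,-0.025,0.003,0.325,0,0,0.002]'
python3 -c "
from h import *
rows(98,[(68,1.5,15),(56,1.5,15),(43,1.5,15)],-2,.2)"
```

```text
clock: 29.5
tool_pos: [0.5707, -0.3019, 0.0397]
eef_rot: [0.999, -0.025, 0.027, 0.001]
contact_force: [-0.7, -0.4, -1.6]
opening: 0.172
finger_force: 60.0
(68, 1.5, 15) [-0.003, -0.0062, 0.0095, 0.0006, -0.0005, -0.0012]
(56, 1.5, 15) [-0.0828, -0.006, 0.0052, 0.0006, -0.0005, -0.0012]
(43, 1.5, 15) [-0.1694, -0.0059, 0.0006, 0.0006, -0.0005, -0.0012]
```

```bash
python3 -m pendant '[0,-0.01,-0.006,0.009,0,0,0, 0,-0.05,-0.006,0.007,0,0,0, 0,-0.09,-0.006,0.006,0,0,0, 0,-0.09,-0.006,0.006,0,0,0]'
python3 -m pendant '[0,-0.04,0,-0.002,0,0,0, 0,-0.08,0,-0.004,0,0,0, 0,-0.11,0,-0.004,0,0,0, 0,-0.11,0,-0.004,0,0,0, 0,-0.11,0,-0.004,0,0,0]'
python3 -c "
from h import *
rows(98,[(43,1.5,15),(43,1.5,10),(43,1.2,5)],-2,.2)"
```

```text
clock: 29.9
tool_pos: [0.5582, -0.3007, 0.0387]
eef_rot: [0.999, -0.026, 0.028, 0.001]
contact_force: [5.1, 0.4, -1.8]
opening: 0.174
finger_force: 60.0
clock: 30.4
tool_pos: [0.5468, -0.3, 0.0394]
eef_rot: [0.999, -0.025, 0.032, 0.002]
contact_force: [11.3, 0.8, -0.7]
opening: 0.176
finger_force: 60.0
(43, 1.5, 15) [-0.0103, -0.0019, 0.0069, 0.0019, -0.0073, -0.0005]
(43, 1.5, 10) [-0.0136, -0.0019, 0.0347, 0.0019, -0.0629, -0.0006]
(43, 1.2, 5) [-0.0146, -0.002, 0.0655, 0.0019, -0.1185, -0.0006]
```

```bash
python3 -m pendant '[0,-0.022,-0.002,0.007,0,-0.007,0, 0,-0.022,-0.002,0.007,0,-0.007,0, 0,-0.022,-0.002,0.007,0,-0.007,0]'
python3 -m pendant '[0,-0.009,0,0.025,0,-0.056,0, 0,-0.009,0,0.026,0,-0.056,0, 0,-0.009,0,0.026,0,-0.056,0]'
python3 -c "
from h import *
rows(98,[(43,1.5,10),(43,1.2,5),(43,.7,0)],-2,.2)"
```

```text
clock: 30.7
tool_pos: [0.5447, -0.2999, 0.0384]
eef_rot: [0.999, -0.025, 0.027, 0.003]
contact_force: [11.5, 0.2, 0.8]
opening: 0.17
finger_force: 60.0
clock: 31.0
tool_pos: [0.5443, -0.2997, 0.0339]
eef_rot: [1.0, -0.024, -0.016, 0.002]
contact_force: [11.8, -0.1, -0.4]
opening: 0.171
finger_force: 60.0
(43, 1.5, 10) [0.0056, -0.0007, -0.0012, 0.003, -0.0015, 0.0007]
(43, 1.2, 5) [0.0075, -0.0008, 0.0296, 0.0031, -0.057, 0.0005]
(43, 0.7, 0) [0.0119, -0.001, 0.0622, 0.0031, -0.1126, 0.0004]
```

```bash
python3 -m pendant '[0,0.004,-0.001,0.029,0.003,-0.057,0, 0,0.004,-0.001,0.029,0.003,-0.057,0, 0,0.008,-0.001,0.061,0.003,-0.112,0, 0,0.008,-0.001,0.061,0.003,-0.112,0, 0,0.008,-0.001,0.061,0.003,-0.112,0]'
python3 -c "
from h import *
rows(98,[(43,.7,0),(47,.5,0),(49.2,.2,0)],-2,.2)"
```

```text
clock: 31.5
tool_pos: [0.544, -0.2998, 0.0244]
eef_rot: [0.994, -0.024, -0.104, -0.003]
contact_force: [11.6, 0.4, 1.5]
opening: 0.17
finger_force: 60.0
(43, 0.7, 0) [0.0114, -0.0013, -0.0034, -0.0003, -0.0002, 0.0002]
(47, 0.5, 0) [0.0378, -0.0013, -0.0076, -0.0003, -0.0002, 0.0002]
(49.2, 0.2, 0) [0.0525, -0.0013, -0.0087, -0.0003, -0.0002, 0.0002]
```

```bash
python3 -m pendant '[0,0.025,-0.001,-0.005,0,0,0, 0,0.045,-0.001,-0.008,0,0,0, 0,0.053,-0.001,-0.008,0,0,0, 0,0.053,-0.001,-0.008,0,0,0]'
python3 -m pendant '[0.0,0.012,-0.001,0.001,0,0,0, 0.0,0.012,-0.001,0.001,0,0,0]'
python3 -m pendant '[0.29,0,0,0,0,0,0, 0.29,0,0,0,0,0,0, 0.29,0,0,0,0,0,0]'
python3 -m pendant '[0.29,0.1,0,-0.5,0,0,0, 0.29,0.1,0,-0.5,0,0,0, 0.29,0.1,0,-0.5,0,0,0, 0.29,0.1,-0.9,-0.9,0,0,0, 0.29,0.1,-0.9,-0.9,0,0,0, 0.29,0.1,-0.9,-0.9,0,0,0, 0.29,0.1,-0.9,-0.9,0,0,0]'
python3 -m pendant '[0.29,-0.3,-0.9,-0.3,0,0,0, 0.29,-0.3,-0.9,-0.3,0,0,0, 0.29,-0.3,-0.9,-0.3,0,0,0, 0.29,-0.3,-0.9,-0.3,0,0,0]'
python3 -m pendant '[0.29,-0.3,-0.9,0,0,0,0, 0.29,-0.3,-0.9,0,0,0,0, 0.29,-0.3,-0.9,0,0,0,0, 0.29,-0.3,-0.9,0,0,0,0]'
python3 - <<'E'
from h import *
from plant import r
s=r.snapshot("top")
for k in PL: check(s,k)
a=s["img"][162:250,238:366,::-1];b=r.snapshot("scene")["img"][182:270,157:285,::-1]
cv2.imwrite("pics/e.png",cv2.resize(np.vstack([a,b]),None,fx=3.4,fy=3.4,interpolation=cv2.INTER_CUBIC))
E
```

```text
clock: 31.9
tool_pos: [0.5478, -0.3, 0.0243]
eef_rot: [0.994, -0.025, -0.108, -0.004]
contact_force: [4.4, 0.6, 5.6]
opening: 0.169
finger_force: 60.0
clock: 32.1
tool_pos: [0.5478, -0.3, 0.0243]
eef_rot: [0.994, -0.026, -0.109, -0.004]
contact_force: [1.7, 2.1, 10.1]
opening: 0.172
finger_force: 60.0
clock: 32.4
tool_pos: [0.5458, -0.2993, 0.0218]
eef_rot: [0.993, -0.026, -0.111, -0.005]
contact_force: [-0.1, -0.6, 0.0]
opening: 0.289
finger_force: 0.0
clock: 33.1
tool_pos: [0.6005, -0.1586, 0.1512]
eef_rot: [0.994, -0.02, -0.11, -0.008]
contact_force: [1.3, 1.1, 0.3]
opening: 0.288
finger_force: 0.0
clock: 33.5
tool_pos: [0.5707, -0.023, 0.2054]
eef_rot: [0.994, -0.021, -0.111, -0.008]
contact_force: [0.7, -0.1, -0.3]
opening: 0.29
finger_force: 0.0
clock: 33.9
tool_pos: [0.5319, 0.1131, 0.2142]
eef_rot: [0.993, -0.021, -0.113, -0.007]
contact_force: [0.7, 0.3, -0.3]
opening: 0.287
finger_force: 0.0
70 sep 0.0419 ang -3.05 err along -0.0 across 0.0001
84 sep 0.0561 ang -2.75 err along -0.0001 across -0.0006
98 sep 0.0701 ang -3.07 err along -0.0001 across -0.0004
```

View pics/e.png

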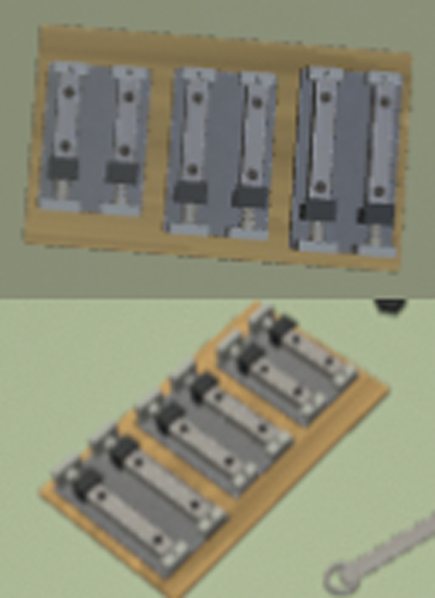

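All three keys lie flat and straight between jaw and stop beside their samples, with holes at (129,97)/(124,150), (257,102)/(252,175) and (387,103)/(379,190). I hand in the job.

```bash
python3 -c "
from plant import r
print(r.finish_job())"
```

```text
the job is handed in; nothing more can be done
None
```

I sorted all three keys into their own rows and handed the job in at about 34 s on the clock; the last pictures show each one flat, straight and held between jaw and stop, within about 1 mm of its place.

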